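# Take the pile by the microtome apart and put each thing in its holder

## Robot

A 7-joint arm with a two-finger parallel gripper is mounted at the origin on a cart in front of the work surface, level with it; the furniture and walls round the work are solid. World frame = base frame: x ahead of the robot, y to its left, z up, the work surface at z = 0. Lengths are in m, angles in rad, forces in N, time in s.
With the tool pointing down it reaches from about 0.4 to 0.875 m from the base axis. Payload 19.3 kg.
Tool frame: the origin (TCP) lies at the very end of the fingers, on their centre line; the grasp point (between the pads) lies 19 mm behind it; z points along the fingers, y is the line along which they close (so a half turn about z gives the same grasp; the last joint's range is limited). The gripper opens to 85 mm and grips with 20 to 120 N. Pads are 22 mm wide; open, the fingers measure 114 mm over their backs; the gripper's body (76 mm by 85 mm) begins 54 mm behind the grasp point. The pads swing forward as they close: fully open they stand 13 mm farther back than shut.
Start: joints at [-1.266, 0.521, -0.036, 1.599, 0.021, 1.021, -0.113], TCP at [0.229, 0.582, 0.231] pointing down, gripper open.
Joint ranges: [-2.91, 2.91], [-0.3, 2.13], [-1.5, 1.42], [0.17, 2.43], [-1.26, 4.41], [0.16, 1.93], [-2.52, 2.52]. Speed limits (rad/s): [1.89, 1.89, 2.39, 2.39, 3.01, 3.01, 3.01].

## Interface

Orientations are given as [roll, pitch, yaw] about the fixed x, y, z axes, in that order (R = Rz(yaw) Ry(pitch) Rx(roll)).
In Python, from workcell import bot, grab_frame, calibration, job gives the robot as it stands.
- The arm moves only by the shell command python3 -m creep FILE [FORCE], which reads ROWS from the file FILE. ROWS is a JSON object with one list for each field, all of the same length, 1 to 5, a row being the entries at one place: aperture (the finger opening in m), dx, dy, dz (the shift in fractions of the full range, 1 being 0.5 m), wx, wy, wz (a rotation vector in a scale on which 1.0 is pi rad); each row is the pose to reach, as a shift and turn from the pose commanded when the command began, along the tool's axes at that moment; what a row does not reach only later rows make up. A row lasts 1/8 s, in which the tool goes at most 0.0625 m and 0.188 rad, less where a joint would pass 70% of its speed; a pose out of reach is approached as far as the arm can. The fingers move at their own pace and stop on an object; FORCE is the grip in N (left out, the last holds). Time passes only in rows, so rows that do not move let the fingers close. It prints the time, the measured TCP pose, the force, the opening and the grip force at its end. No shift or turn number may pass 1 either way. Input that does not fit is refused with a message, and nothing moves.
- bot.observe(): the state, without advancing time (a new reading comes with each control period).
- grab_frame(name): name is "scene" or "top" or "wrist"; returns (picture, depth): 480x640x3 uint8, blue, green, red; 480x640 float32, m along the optical axis (not along the pixel's ray), 0 where there is no reading.
- calibration(name): a dict with "vfov" (degrees; the focal length in pixels is half the picture's height over the tangent of half this angle, whatever the lens; pixels are square), "cx", "cy" (the principal point, pixels), "dist_coeffs" ([k1, k2, p1, p2, k3] as OpenCV has them; the pictures are not rectified), "eye" and "attitude" of the camera in the world. Camera axes: x right, y down, z forward; pixel columns grow to the right and rows downward; lengths in m; the calibration is good to about 2 mm. A picture is of the moment at which its call begins: read the wrist's pose just before it. calibration takes no time and is no camera call; for the wrist camera it gives the pose at the moment of the call.
- job.job_done(): hands the job in; it is judged then, once.
The state is a dict: "clock": time; "qpos": joint angles; "qd": joint speeds; "joint_efforts": joint torques, N m; "position": TCP position; "tool_rot": TCP orientation; "force": force on the tool from outside, world axes, zero at the start; "moment": the same for the moment, N m; "grip_width": finger opening in m; "finger_force": force on a finger pad.
Only numpy, scipy, OpenCV 4.12 (cv2) and the standard library are available. Lean on these libraries where they do the work, as an engineer would, in place of code of your own. Each camera call takes 0.05 s, during which the arm holds its last target. There are 200 camera calls.

## Task

Someone has piled the sectioning things on top of the timer. Take the pile apart from the top down, one thing at a time, and set each flat on the floor of its own grey holder before taking the next: the plunger standing upright in the round cup, the tissue cassette in the smallest nest, the blade dispenser in the long narrow nest and at last the timer in the large nest, each centred and lined up with its holder. Leave the beaker and the small bottle where they stand.

Things in the scene. Friction and masses are not known exactly. Their poses are not given: they have to be found in the camera images.
- plunger: White plastic plunger with a black rubber tip, standing upright on top of the pile. Round flange 18 mm wide and 6 mm high at the foot, above it a stem about 10 mm thick, 32 mm high in all; grip the stem 14 mm or more above the foot. Origin: centre of its underside; z up along the stem. About 12 g.
- cassette: Tissue cassette with a pale wax block, lying under the plunger: plastic base 28 mm (x) by 41 mm (y) and 2 mm thick, on it the block 24 mm (x) by 34 mm (y), 9 mm high in all. Grip across the 24 mm block. Origin: centre of its underside; z up. About 20 g.
- dispenser: White blade dispenser with a blue thumb pad, lying under the cassette: 30 mm (x) wide, 13 mm high body, in y from -30 to +36 mm with a small nose to 72 mm overall. Grip across the 30 mm. Origin: underside, about the middle; z up. About 60 g.
- timer: White lab timer lying flat on the worktop as the bottom of the pile: 62 mm (x) by 68 mm (y), 18 mm high with buttons to 20 mm. Its sides lean in a little towards the rounded top, so grip it low, across the 62 mm. Origin: centre of its underside; z up. About 120 g. The pile stands timer, dispenser, cassette, plunger from the bottom; the things are only laid on one another.
- plunger_cup: Fixed low round grey plastic cup, the holder of the plunger: outer diameter 48 mm, inner 40 mm, floor 4 mm and rim 10 mm above the worktop. Origin: centre of its underside, on the worktop.
- cassette_nest: A fixed grey plastic holder told apart by its size: base plate 4 mm thick with a thin inlaid pad (floor 4 mm above the worktop), end walls and short corner lips rising to 10 mm, all 4 mm thick; the middle of both long (x) sides is open for the fingers. This one, the smallest, is the cassette's: 38 mm (x) by 52 mm (y) inside. Origin: centre of its underside, on the worktop.
- dispenser_nest: A fixed grey plastic holder told apart by its size: base plate 4 mm thick with a thin inlaid pad (floor 4 mm above the worktop), end walls and short corner lips rising to 10 mm, all 4 mm thick; the middle of both long (x) sides is open for the fingers. This one, long and narrow, is the dispenser's: 42 mm (x) by 86 mm (y) inside. Origin: centre of its underside, on the worktop.
- timer_nest: A fixed grey plastic holder told apart by its size: base plate 4 mm thick with a thin inlaid pad (floor 4 mm above the worktop), end walls and short corner lips rising to 10 mm, all 4 mm thick; the middle of both long (x) sides is open for the fingers. This one, the largest and nearly square, is the timer's: 78 mm (x) by 84 mm (y) inside. Origin: centre of its underside, on the worktop.
- beaker: Clear plastic beaker standing loose on the worktop, 60 mm across and 70 mm high; a bystander to be left alone. Origin: centre of its underside.
- vial: Small white bottle with a yellow screw cap standing loose on the worktop, 27 mm across and 50 mm high; a bystander to be left alone. Origin: centre of its underside.
There are look-alikes about, which are no part of the job. Leave any green look-alike of the cassette alone.

How it is judged:
On the way, in this order (a step that is already met when the one before it is completed fails the run):
1. the plunger sits in its own holder, let go (horizontal distance between plunger and plunger_cup below 0.012 m and z of plunger in the frame of plunger_cup between 0.001 and 0.0075 m and angle between plunger's own z axis and vertical below 0.12 rad and contact force between the fingers and plunger below 0.05 N and linear speed of plunger below 0.02 m/s), for 0.2 s.
2. the cassette sits in its own holder, let go (horizontal distance between cassette and cassette_nest below 0.012 m and z of cassette in the frame of cassette_nest between 0.001 and 0.0075 m and angle between cassette's own z axis and vertical below 0.12 rad and contact force between the fingers and cassette below 0.05 N and linear speed of cassette below 0.02 m/s and angle between the y axis of cassette and the y axis of cassette_nest, either way round below 0.26 rad), for 0.2 s.
3. the dispenser sits in its own holder, let go (horizontal distance between dispenser and dispenser_nest below 0.012 m and z of dispenser in the frame of dispenser_nest between 0.001 and 0.0075 m and angle between dispenser's own z axis and vertical below 0.12 rad and contact force between the fingers and dispenser below 0.05 N and linear speed of dispenser below 0.02 m/s and angle between the y axis of dispenser and the y axis of dispenser_nest, either way round below 0.26 rad), for 0.2 s.
4. the timer sits in its own holder, let go (horizontal distance between timer and timer_nest below 0.012 m and z of timer in the frame of timer_nest between 0.001 and 0.0075 m and angle between timer's own z axis and vertical below 0.12 rad and contact force between the fingers and timer below 0.05 N and linear speed of timer below 0.02 m/s and (angle between the y axis of timer and the x axis of timer_nest, either way round below 0.26 rad or angle between the y axis of timer and the y axis of timer_nest, either way round below 0.26 rad)), for 0.2 s.
At the end, for the whole second after the job is handed in: Each of the four is in its own holder: within 12 mm of its centre, on its floor (3.5 mm), upright within 0.12 rad, let go and at rest; cassette and dispenser along their nests within 0.26 rad (either way round), the timer square to its nest within 0.26 rad (all of step 1 and all of step 2 and all of step 3 and all of step 4); the robot touches nothing.
It fails at once if the beaker is moved more than 20 mm or tipped (distance of beaker from where it was at the start of the episode above 0.02 m or angle between beaker's own z axis and vertical above 0.3 rad).
It fails at once if the small bottle is moved more than 20 mm or tipped (distance of vial from where it was at the start of the episode above 0.02 m or angle between vial's own z axis and vertical above 0.3 rad).
It also fails if it takes over 109 s, if anything falls off the work surface, if the arm or the gripper's body presses on something with over 40 N, if the wrist force passes 120 N, or if a joint passes its speed limit or range.

## Working session

There is one attempt and no reset: what is moved stays moved. The work goes in short steps, Python scripts to look and compute and a shell command to move; the robot and the scene stay as the last step left them, time stands still between calls to the robot, and variables do not carry over. Pictures are saved under pics/ and viewed, at most 14 in all, crops included, and the job is handed in when it is done.

```bash
mkdir -p pics; ls; python3 - <<'E'
from workcell import bot, grab_frame, calibration
import cv2,numpy as np
s=bot.observe();print(s['clock'],s['position'],s['tool_rot'],s['grip_width'])
for n in("top","scene"):
    p,d=grab_frame(n);cv2.imwrite(f"pics/{n}0.png",p);np.savez(f"{n}0.npz",p=p,d=d);print(n,calibration(n))
E
```

```text
pics
0.0 [0.2287252  0.58128421 0.23069934] [-3.14042731e+00  8.43811104e-05  2.76678580e+00] 0.08532118282669979
top {'vfov': 43.552032300830255, 'cx': 320.80061386731074, 'cy': 238.6858883630024, 'dist_coeffs': array([0.04564159, 0.        , 0.        , 0.        , 0.        ]), 'eye': array([0.37741938, 0.04120703, 1.20233857]), 'attitude': array([-2.98826807, -0.00601633, -1.5496077 ])}
scene {'vfov': 44.85074536351845, 'cx': 320.77222701949916, 'cy': 245.8016109647021, 'dist_coeffs': array([-0.01859905,  0.        ,  0.        ,  0.        ,  0.        ]), 'eye': array([-0.34359023,  0.56121618,  0.62815964]), 'attitude': array([-2.06775256, -0.01059942, -2.06806949])}
```

View pics/top0.png

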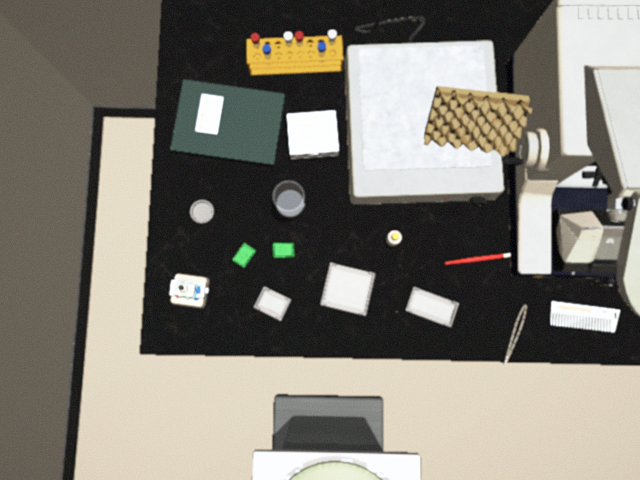

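View pics/scene0.png

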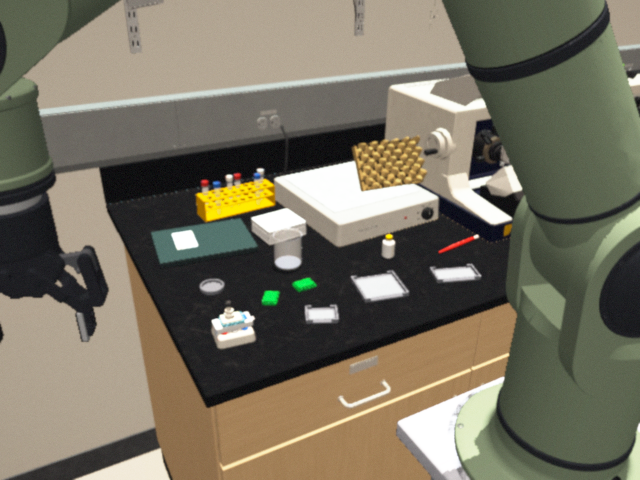

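The top view shows the pile at about (189,290), the cup at (202,211), the cassette nest at (273,303), the timer nest at (348,288) and the dispenser nest at (432,306). The beaker is at (289,198), the vial at (394,238) and the green look-alikes at (244,255) and (284,250). The scene view shows the same layout, with the plunger upright on the pile at about (229,312).

```bash
cat > h.py <<'E'
import numpy as np, cv2
from scipy.spatial.transform import Rotation as R
from workcell import bot, grab_frame, calibration
def cam(c):
    f=240/np.tan(np.radians(c['vfov']/2)); K=np.array([[f,0,c['cx']],[0,f,c['cy']],[0,0,1]])
    return K,np.array(c['dist_coeffs']),R.from_euler('xyz',c['attitude']).as_matrix(),np.array(c['eye'])
def cast(c,px,z):
    K,D,M,e=cam(c); u=cv2.undistortPoints(np.array(px,float).reshape(-1,1,2),K,D).reshape(-1,2)
    r=np.c_[u,np.ones(len(u))]@M.T; return e+r*((z-e[2])/r[:,2])[:,None]
def cloud(c,d,px):
    K,D,M,e=cam(c); px=np.array(px); u=cv2.undistortPoints(px.astype(float).reshape(-1,1,2),K,D).reshape(-1,2)
    return e+(np.c_[u,np.ones(len(u))]*d[px[:,1],px[:,0]][:,None])@M.T
def proj(c,P):
    K,D,M,e=cam(c); return cv2.projectPoints((np.atleast_2d(P)-e)@M,np.zeros(3),np.zeros(3),K,D)[0].reshape(-1,2)
def rect(P):  # min area rect of world xy: centre, (short,long) mm, yaw of long axis
    (x,y),(w,h),a=cv2.minAreaRect((np.array(P)[:,:2]*1000).astype(np.float32))
    if w>h: a+=90; w,h=h,w
    return np.round([x,y],1),np.round([w,h],1),round(((a)%180),1)  # angle: long axis deg = a+90; so 'a' is short-axis dir
def move(xyz,yaw):  # needed tool-frame shift (mm) and rz from current pose, for down-pointing tool with closing axis yaw (deg)
    s=bot.observe(); M=R.from_euler('xyz',s['tool_rot']).as_matrix()
    y=M[:,1]; cur=np.degrees(np.arctan2(y[1],y[0])); d=(yaw-cur+90)%180-90
    T=R.from_euler('z',d,degrees=True).as_matrix()
    T=T@M; T=np.c_[np.cross([T[0,1],T[1,1],0],[0,0,-1]),[T[0,1],T[1,1],0],[0,0,-1]]; T/=np.linalg.norm(T,axis=0)
    rv=R.from_matrix(M.T@T).as_rotvec()
    print('t',s['clock'],'pos',s['position'].round(4),'closing yaw',round(cur,1),'d(tool)',(M.T@(np.array(xyz)-s['position'])).round(4),'rotvec',rv.round(4),'q7',s['qpos'][6].round(2))
E
python3 - <<'E'
from h import *
c=calibration('top');z=np.load('top0.npz');p,d=z['p'],z['d']
hsv=cv2.cvtColor(p,cv2.COLOR_BGR2HSV)
m=((hsv[...,2]>75)).astype(np.uint8)
n,l,st,ce=cv2.connectedComponentsWithStats(m)
for name,(u,v) in dict(cup=(202,211),cn=(273,303),tn=(348,288),dn=(432,306),pile=(180,295),beaker=(289,198),vial=(394,238)).items():
    ys,xs=np.nonzero(l==l[v,u]); px=np.c_[xs,ys]
    pc=cloud(c,d,px); 
    print(name,len(px),'plane10',rect(cast(c,px,.010)),'cloud z pct',np.percentile(pc[:,2],[2,50,98]).round(4),'cloudrect',rect(pc))
s=cv2.resize(p[180:330,160:460],None,fx=2.6,fy=2.6,interpolation=cv2.INTER_CUBIC)
cv2.imwrite('pics/c1.png',s)
z=np.load('scene0.npz');cv2.imwrite('pics/c2.png',cv2.resize(z['p'][290:355,195:275],None,fx=8,fy=8,interpolation=cv2.INTER_CUBIC))
E
```

```text
cup 487 plane10 (array([613. , 280.6]), array([48.2, 49.6]), 92.7) cloud z pct [-0.0011  0.0066  0.0147] cloudrect (array([506.8, 168.4]), array([ 50. , 362.6]), 136.3)
cn 798 plane10 (array([431.4, 131.5]), array([48.9, 62.1]), 154.9) cloud z pct [-0.0008  0.0058  0.014 ] cloudrect (array([416.3,  98.7]), array([ 49.4, 137. ]), 155.2)
tn 2156 plane10 (array([463.1, -17.1]), array([89.5, 95.5]), 167.9) cloud z pct [-0.0007  0.0055  0.0132] cloudrect (array([438.7, -12.2]), array([ 96.4, 142.2]), 77.9)
dn 1334 plane10 (array([ 431.3, -183.6]), array([53.8, 97.2]), 161.0) cloud z pct [-0.0005  0.0056  0.0136] cloudrect (array([427.1, -97.1]), array([ 83.4, 281.9]), 3.3)
pile 1195 plane10 (array([453.7, 297.2]), array([62.9, 79.6]), 173.0) cloud z pct [-0.0002  0.0224  0.0695] cloudrect (array([435.4, 187.1]), array([ 65.4, 307. ]), 170.3)
beaker 800 plane10 (array([644. , 106.2]), array([64.9, 74.7]), 91.4) cloud z pct [-0.0006  0.0074  0.0739] cloudrect (array([531. ,  73.1]), array([ 63.9, 313. ]), 105.5)
vial 206 plane10 (array([ 567.5, -110. ]), array([30.3, 30.5]), 91.3) cloud z pct [-0.0017  0.0374  0.0539] cloudrect (array([484.7, -34.6]), array([ 30.2, 260.9]), 48.1)
```

View pics/c1.png

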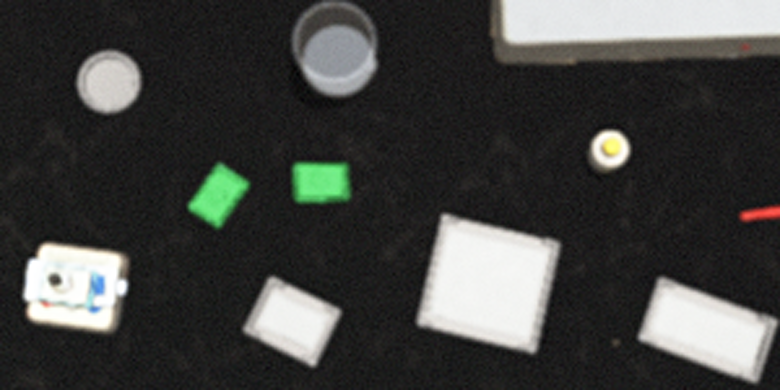

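View pics/c2.png

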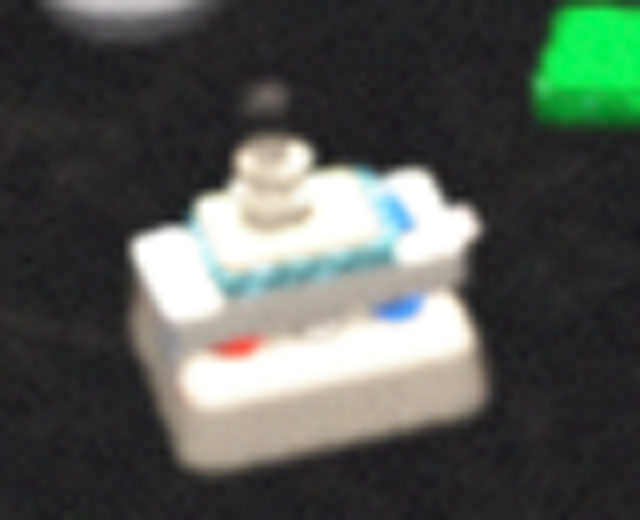

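The crops show the pile from the bottom up as timer, dispenser (nose towards -y), cassette with teal edge, then plunger. The nest sizes match the given ones, so I'm moving over the pile for a wrist look.

```bash
python3 - <<'E'
from h import *
move([0.40,0.297,0.27],173)
s=bot.observe();M=R.from_euler('xyz',s['tool_rot']).as_matrix()
c=calibration('wrist');_,_,Mc,e=cam(c);print(c,'\ncam in tool',M.T@(e-s['position']),'\n',(M.T@Mc).round(3))
E
```

```text
t 0.1 pos [0.2287 0.5813 0.2308] closing yaw 68.5 d(tool) [-0.2635 -0.2019 -0.039 ] rotvec [-8.0000e-04  7.0000e-04  1.3181e+00] q7 -0.11
{'vfov': 66.29795050895159, 'cx': 322.85216635753204, 'cy': 239.84129753841452, 'dist_coeffs': array([0.00022542, 0.        , 0.        , 0.        , 0.        ]), 'eye': array([0.16815375, 0.60638424, 0.37452722]), 'attitude': array([2.87759792e+00, 1.35968713e-03, 1.19453678e+00])} 
cam in tool [ 0.06552528  0.00099269 -0.14372726] 
 [[-0.001 -0.965 -0.261]
 [ 1.    -0.001 -0.001]
 [ 0.    -0.261  0.965]]
```

The manual's scale: shifts go in shares of 0.5 m and turns go in shares of pi rad. Converting my numbers, -0.25 m is -0.5, -0.05 m is -0.1, 0.9 rad is 0.2865.

```bash
echo '{"aperture":[0.085,0.085,0.085,0.085,0.085],"dx":[-0.1,-0.2,-0.3,-0.4,-0.5],"dy":[-0.06,-0.12,-0.18,-0.24,-0.3],"dz":[-0.06,-0.08,-0.08,-0.08,-0.08],"wx":[0,0,0,0,0],"wy":[0,0,0,0,0],"wz":[0.0573,0.1146,0.1719,0.2292,0.2865]}' > path.dat && python3 -m creep path.dat
python3 -c "
from h import *
move([0.45,0.29,0.27],173)"
```

```text
clock: 0.72
position: [0.4074, 0.3488, 0.2713]
tool_rot: [-3.142, -0.0, 1.861]
force: [1.2, 0.5, 0.6]
grip_width: 0.0851
finger_force: 0.0
t 0.725 pos [0.4074 0.3488 0.2713] closing yaw 16.6 d(tool) [-0.0685  0.024   0.0013] rotvec [-1.000e-04 -0.000e+00  4.123e-01] q7 -0.44
```

To row units: -0.0685 m is -0.137, -0.06 m is -0.12, 0.412 rad is 0.1311.

```bash
echo '{"aperture":[0.085,0.085,0.085,0.085,0.085],"dx":[-0.06,-0.12,-0.137,-0.137,-0.137],"dy":[0.02,0.04,0.048,0.048,0.048],"dz":[0,0,0,0,0],"wx":[0,0,0,0,0],"wy":[0,0,0,0,0],"wz":[0.0573,0.1146,0.1311,0.1311,0.1311]}' > path.dat && python3 -m creep path.dat
python3 -c "
from h import *
move([0.45,0.29,0.27],173)
c=calibration('wrist');p,d=grab_frame('wrist');np.savez('w1.npz',p=p,d=d,c=c);cv2.imwrite('pics/w1.png',p)"
```

```text
clock: 1.35
position: [0.4488, 0.293, 0.2712]
tool_rot: [-3.141, -0.0, 1.458]
force: [-0.0, 0.3, 0.2]
grip_width: 0.085
finger_force: 0.0
t 1.35 pos [0.4488 0.293  0.2712] closing yaw -6.4 d(tool) [-0.0028  0.0015  0.0012] rotvec [-0.0005 -0.0001  0.0097] q7 -0.66
```

View pics/w1.png

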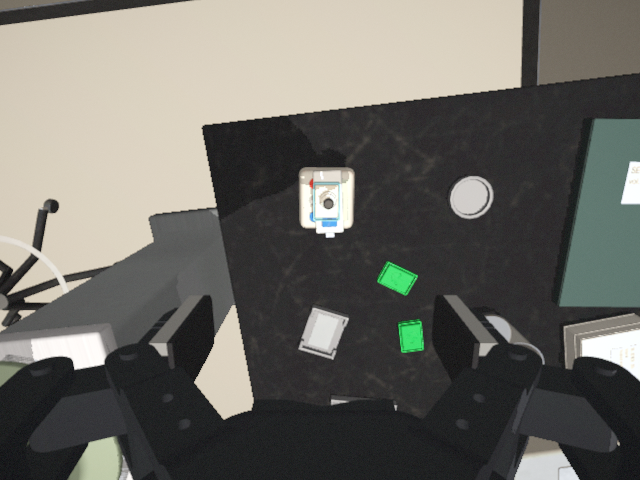

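The wrist view shows the pile at about (327,200) with the plunger tip at (328,203), the cup at (471,197), the cassette nest at (324,332) and the green look-alikes at (397,277) and (411,336).

```bash
python3 - <<'E'
from h import *
z=np.load('w1.npz',allow_pickle=True);p,d,c=z['p'],z['d'],z['c'].item()
print('px of (0.4488,.293,.04)',proj(c,[.4488,.293,.04]))
print('plunger tip at z=.072',cast(c,[328,203],.072).round(4), 'depth pt',cloud(c,d,[(328,203),(328,197),(322,203)]).round(4))
hsv=cv2.cvtColor(p,cv2.COLOR_BGR2HSV);m=(hsv[...,2]>90).astype(np.uint8)
n,l,st,ce=cv2.connectedComponentsWithStats(m)
for name,(u,v) in dict(cup=(471,197),cn=(324,332),pile=(320,220)).items():
    ys,xs=np.nonzero(l==l[v,u]);px=np.c_[xs,ys];print(name,len(px),rect(cast(c,px,.010)))
cv2.imwrite('pics/c3.png',cv2.resize(p[155:250,285:370],None,fx=6,fy=6,interpolation=cv2.INTER_CUBIC))
t=np.load('top0.npz');ct=calibration('top')
print('top tip px via c1 (57,280)/2.6', cast(ct,[160+57/2.6,180+280/2.6],.072).round(4))
E
```

```text
px of (0.4488,.293,.04) [[322.41619001 207.47394943]]
plunger tip at z=.072 [[0.4552 0.3023 0.072 ]] depth pt [[0.4552 0.3022 0.0718]
 [0.4558 0.3054 0.0554]
 [0.4492 0.3002 0.0555]]
cup 1463 (array([613.3, 280.3]), array([46.7, 47.9]), 83.5)
cn 1652 (array([430.6, 132.6]), array([47.4, 61. ]), 155.0)
pile 3535 (array([453.2, 292.5]), array([60.8, 78.8]), 172.5)
top tip px via c1 (57,280)/2.6 [[0.4536 0.2961 0.072 ]]
```

View pics/c3.png

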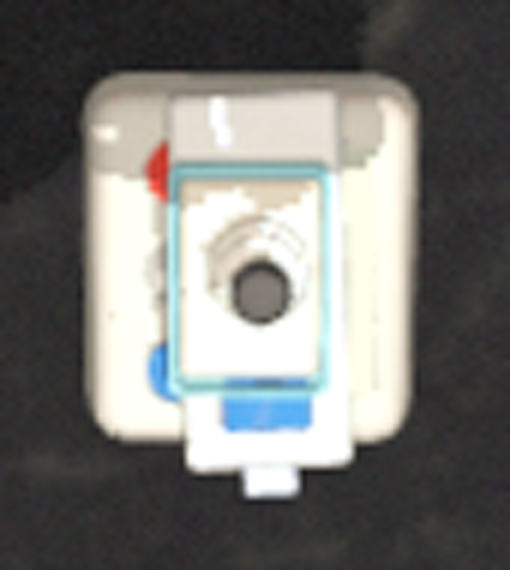

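The crop shows the plunger tip at pixel (328.3,203.7), so it stands at (0.455,0.302) with its top at z 0.072. The cassette lies along the dispenser, and the timer underneath is lined up to within a few degrees.

To row units: 0.1 m is 0.2, 0.06 m is 0.12.

```bash
echo '{"aperture":[0.05,0.05,0.05,0.05],"dx":[0.018,0.018,0.018,0.018],"dy":[0.012,0.012,0.012,0.012],"dz":[0.12,0.2,0.2,0.2],"wx":[0,0,0,0],"wy":[0,0,0,0],"wz":[0,0,0,0]}' > path.dat && python3 -m creep path.dat 20
python3 -c "
from h import *
move([0.4555,0.3020,0.056],173.4)
c=calibration('wrist');p,d=grab_frame('wrist');np.savez('w2.npz',p=p,d=d,c=c)
hsv=cv2.cvtColor(p,cv2.COLOR_BGR2HSV)
q=proj(c,[.4555,.302,.072])[0];print(q)
u,v=q.astype(int);pc=cloud(c,d,[(x,y) for y in range(v-25,v+25) for x in range(u-25,u+25)]);t=pc[(pc[:,2]>.064)&(pc[:,2]<.08)];print(len(t),t.mean(0).round(4),t.min(0).round(4),t.max(0).round(4))
t=pc[(pc[:,2]>.048)&(pc[:,2]<.06)];print(len(t),t.mean(0).round(4),np.ptp(t,axis=0).round(4))"
```

```text
clock: 1.9
position: [0.4569, 0.3008, 0.1728]
tool_rot: [3.141, -0.001, 1.455]
force: [0.0, 0.4, 0.4]
grip_width: 0.0502
finger_force: 0.0
t 1.9 pos [0.4569 0.3008 0.1728] closing yaw -6.6 d(tool) [ 0.0009 -0.0017  0.1168] rotvec [ 0.0009 -0.0011 -0.0002] q7 -0.62
[319.73130856 239.39809045]
193 [0.455  0.3025 0.0709] [0.4499 0.2965 0.0645] [0.46   0.3068 0.0739]
165 [0.455  0.305  0.0543] [0.0159 0.0126 0.0101]
```

To row units: 0.1155 m is 0.231, 0.1 m is 0.2.

```bash
echo '{"aperture":[0.05,0.05,0.05,0.05],"dx":[0.002,0.002,0.002,0.002],"dy":[-0.003,-0.003,-0.003,-0.003],"dz":[0.12,0.2,0.231,0.231],"wx":[0,0,0,0],"wy":[0,0,0,0],"wz":[0,0,0,0]}' > path.dat && python3 -m creep path.dat
echo '{"aperture":[0.0,0.0,0.0,0.0,0.0],"dx":[0,0,0,0,0],"dy":[0,0,0,0,0],"dz":[0,0,0,0,0],"wx":[0,0,0,0,0],"wy":[0,0,0,0,0],"wz":[0,0,0,0,0]}' > path.dat && python3 -m creep path.dat; echo '{"aperture":[0.0,0.0],"dx":[0,0],"dy":[0,0],"dz":[0,0],"wx":[0,0],"wy":[0,0],"wz":[0,0]}' > path.dat && python3 -m creep path.dat
```

```text
clock: 2.45
position: [0.4556, 0.3016, 0.0566]
tool_rot: [3.141, -0.0, 1.455]
force: [-0.0, 0.4, 0.4]
grip_width: 0.0499
finger_force: 0.0
clock: 3.08
position: [0.4556, 0.3019, 0.0568]
tool_rot: [3.141, -0.001, 1.455]
force: [-1.0, 0.4, 10.0]
grip_width: 0.0103
finger_force: 20.0
clock: 3.32
position: [0.4556, 0.3019, 0.0568]
tool_rot: [3.141, -0.001, 1.455]
force: [-1.3, 0.7, 11.3]
grip_width: 0.0103
finger_force: 20.0
```

To row units: -0.07 m is -0.14, -0.03 m is -0.06.

```bash
echo '{"aperture":[0.0,0.0,0.0,0.0],"dx":[0,0,0,0],"dy":[0,0,0,0],"dz":[-0.02,-0.06,-0.14,-0.14],"wx":[0,0,0,0],"wy":[0,0,0,0],"wz":[0,0,0,0]}' > path.dat && python3 -m creep path.dat
python3 -c "
from h import *
move([0.6132,0.2804,0.1],173.4)
c=calibration('wrist');p,d=grab_frame('wrist');np.savez('w3.npz',p=p,d=d,c=c);cv2.imwrite('pics/w3.png',p)"
```

```text
clock: 3.82
position: [0.4563, 0.3022, 0.1288]
tool_rot: [3.139, -0.003, 1.455]
force: [0.0, 0.3, -0.8]
grip_width: 0.0101
finger_force: 19.8
t 3.825 pos [0.4563 0.3022 0.1288] closing yaw -6.7 d(tool) [-0.0035  0.1583  0.0292] rotvec [ 0.0031 -0.0033 -0.001 ] q7 -0.59
```

View pics/w3.png

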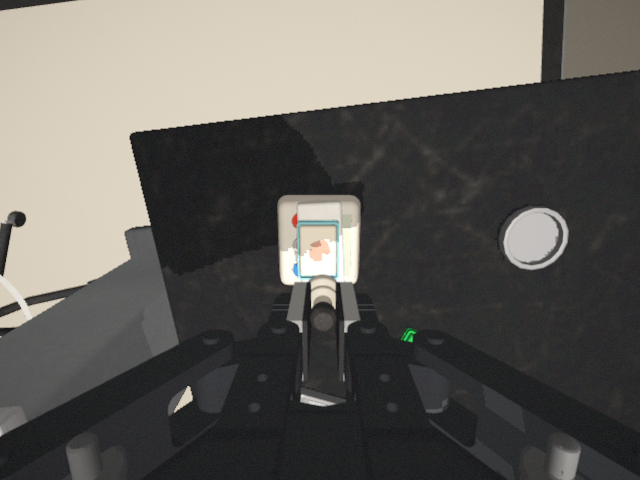

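The plunger hangs upright between the fingers at (322,295) and the rest of the pile is undisturbed; the cup is at (534,238).

To row units: 0.158 m is 0.316, -0.0035 m is -0.007.

```bash
echo '{"aperture":[0.0,0.0,0.0,0.0,0.0],"dx":[-0.002,-0.004,-0.007,-0.007,-0.007],"dy":[0.11,0.22,0.31,0.316,0.316],"dz":[0,0.04,0.1,0.14,0.14],"wx":[0,0,0,0,0],"wy":[0,0,0,0,0],"wz":[0,0,0,0,0]}' > path.dat && python3 -m creep path.dat
python3 -c "
from h import *
move([0.6132,0.2804,0.0205],173.4)
c=calibration('wrist');p,d=grab_frame('wrist');q=cast(c,proj(c,[.6132,.2804,.01]),.01)
hsv=cv2.cvtColor(p,cv2.COLOR_BGR2HSV);m=(hsv[...,2]>90).astype(np.uint8)
u,v=proj(c,[.6132,.2804,.01])[0].astype(int);v-=12;n,l,st,ce=cv2.connectedComponentsWithStats(m)
ys,xs=np.nonzero(l==l[v,u]);print(u,v,st[l[v,u]],rect(cast(c,np.c_[xs,ys],.01)))
cv2.imwrite('pics/w4.png',p[150:450,170:570])"
```

```text
clock: 4.5
position: [0.6099, 0.2791, 0.0536]
tool_rot: [-3.138, 0.002, 1.455]
force: [-1.3, 0.4, -0.0]
grip_width: 0.01
finger_force: 19.9
t 4.5 pos [0.6099 0.2791 0.0536] closing yaw -6.7 d(tool) [0.0018 0.0032 0.0331] rotvec [-0.0035  0.0021 -0.001 ] q7 -0.42
327 253 [ 283  223   89  110 6244] (array([611.7, 272.3]), array([47.5, 63.2]), 173.4)
```

View pics/w4.png

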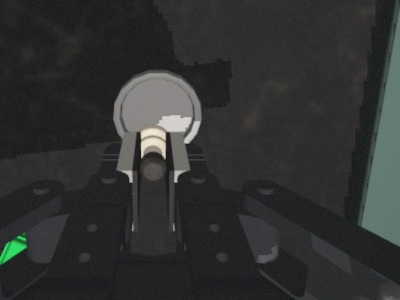

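The plunger is over the cup, centred at about (157,110) in the crop. Lowering it now.

To row units: 0.02 m is 0.04, 0.001 m is 0.002.

```bash
echo '{"aperture":[0.0,0.0],"dx":[0.002,0.002],"dy":[0.002,0.002],"dz":[0.04,0.04],"wx":[0,0],"wy":[0,0],"wz":[0,0]}' > path.dat && python3 -m creep path.dat; python3 -c "
from h import *
move([0.6128,0.2802,0.0205],173.4)"
```

```text
clock: 4.8
position: [0.6115, 0.2809, 0.0349]
tool_rot: [-3.14, 0.001, 1.456]
force: [0.3, 0.2, 0.9]
grip_width: 0.0101
finger_force: 19.9
t 4.8 pos [0.6115 0.2809 0.0349] closing yaw -6.6 d(tool) [-0.0006  0.0014  0.0144] rotvec [-0.0016  0.0006  0.0001] q7 -0.42
```

To row units: 0.0125 m is 0.025, 0.008 m is 0.016.

```bash
echo '{"aperture":[0.0,0.0,0.0,0.0],"dx":[0,0,0,0],"dy":[0.002,0.002,0.002,0.002],"dz":[0.016,0.025,0.025,0.025],"wx":[0,0,0,0],"wy":[0,0,0,0],"wz":[0,0,0,0]}' > path.dat && python3 -m creep path.dat; python3 -c "
from h import *
s=bot.observe();print(s['position'],s['force'])"
```

```text
clock: 5.3
position: [0.6138, 0.2804, 0.0235]
tool_rot: [3.141, -0.0, 1.455]
force: [0.2, -0.1, -0.1]
grip_width: 0.0103
finger_force: 19.9
[0.61384024 0.28036479 0.02348002] [ 0.2228493  -0.06276016 -0.0678341 ]
```

To row units: 0.002 m is 0.004.

```bash
echo '{"aperture":[0.0,0.0,0.0],"dx":[0,0,0],"dy":[0,0,0],"dz":[0.004,0.004,0.004],"wx":[0,0,0],"wy":[0,0,0],"wz":[0,0,0]}' > path.dat && python3 -m creep path.dat;  echo '{"aperture":[0.0,0.0],"dx":[0,0],"dy":[0,0],"dz":[0.003,0.003],"wx":[0,0],"wy":[0,0],"wz":[0,0]}' > path.dat && python3 -m creep path.dat
```

```text
clock: 5.68
position: [0.6137, 0.2803, 0.0213]
tool_rot: [-3.142, 0.0, 1.455]
force: [-0.5, 0.6, -0.2]
grip_width: 0.0099
finger_force: 19.9
clock: 5.92
position: [0.6141, 0.2805, 0.0206]
tool_rot: [3.141, -0.001, 1.455]
force: [-2.4, -0.7, 12.1]
grip_width: 0.0101
finger_force: 19.6
```

Contact. Opening, then lifting.

To row units: -0.12 m is -0.24, -0.08 m is -0.16.

```bash
echo '{"aperture":[0.04,0.04,0.04,0.04],"dx":[0,0,0,0],"dy":[0,0,0,0],"dz":[0,0,0,0],"wx":[0,0,0,0],"wy":[0,0,0,0],"wz":[0,0,0,0]}' > path.dat && python3 -m creep path.dat;  echo '{"aperture":[0.04,0.04,0.06,0.06],"dx":[0,0,0,0],"dy":[0,0,0,0],"dz":[-0.04,-0.16,-0.24,-0.24],"wx":[0,0,0,0],"wy":[0,0,0,0],"wz":[0,0,0,0]}' > path.dat && python3 -m creep path.dat
python3 -c "
from h import *
c=calibration('wrist');p,d=grab_frame('wrist');u,v=proj(c,[.6135,.2804,.036])[0].astype(int)
pc=cloud(c,d,[(x,y) for y in range(v-40,v+40) for x in range(u-40,u+40)])
t=pc[(pc[:,2]>.028)&(pc[:,2]<.045)&(abs(pc[:,0]-.613)<.03)&(abs(pc[:,1]-.28)<.03)];print(u,v,len(t),t.mean(0).round(4),t.max(0).round(4))
move([0.4535,0.297,0.2],173.4)
cv2.imwrite('pics/w5.png',p)"
```

```text
clock: 6.42
position: [0.6137, 0.2803, 0.0197]
tool_rot: [-3.141, 0.0, 1.455]
force: [0.3, 0.3, 0.3]
grip_width: 0.04
finger_force: 0.0
clock: 6.92
position: [0.6155, 0.281, 0.1447]
tool_rot: [3.136, -0.004, 1.455]
force: [0.0, 0.6, -0.3]
grip_width: 0.0602
finger_force: 0.0
318 239 177 [0.6141 0.281  0.0351] [0.619  0.2853 0.0375]
t 6.975 pos [0.6145 0.2807 0.1424] closing yaw -6.6 d(tool) [-0.0023 -0.1616 -0.058 ] rotvec [ 0.0027 -0.0021 -0.0009] q7 -0.44
```

View pics/w5.png

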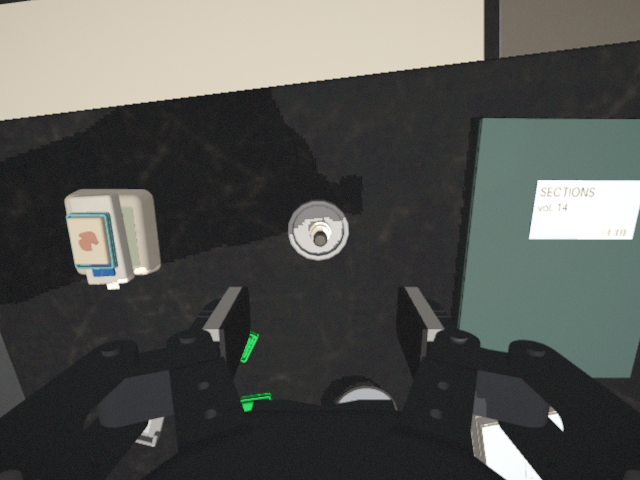

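The plunger stands upright in the cup at (319,235), with its top at z 0.037. Back over the pile for the cassette.

To row units: -0.161 m is -0.322, -0.15 m is -0.3.

```bash
echo '{"aperture":[0.06,0.06,0.06,0.06,0.06],"dx":[0,-0.002,-0.004,-0.004,-0.004],"dy":[-0.1,-0.2,-0.3,-0.322,-0.322],"dz":[-0.08,-0.1,-0.1,-0.1,-0.1],"wx":[0,0,0,0,0],"wy":[0,0,0,0,0],"wz":[0,0,0,0,0]}' > path.dat && python3 -m creep path.dat; echo '{"aperture":[0.06],"dx":[0],"dy":[0],"dz":[0],"wx":[0],"wy":[0],"wz":[0]}' > path.dat && python3 -m creep path.dat
cat > pile.py <<'E'
from h import *
import sys
c=calibration('wrist');p,d=grab_frame('wrist')
K=sys.argv[1];cv2.imwrite(f'pics/{K}.png',p);np.savez(K,p=p,d=d,c=c)
hsv=cv2.cvtColor(p,cv2.COLOR_BGR2HSV)
def comp(m,seed=None):
    u,v=proj(c,[.4535,.295,.03])[0].astype(int);w=np.zeros_like(m);w[max(v-110,0):v+110,max(u-110,0):u+110]=1;m=(m&w).astype(np.uint8)
    n,l,st,_=cv2.connectedComponentsWithStats(m);k=1+np.argmax(st[1:,4]);ys,xs=np.nonzero(l==k);return np.c_[xs,ys]
pc=cloud(c,d,np.indices((480,640))[::-1].reshape(2,-1).T).reshape(480,640,3)
for lo,hi in ((.035,.046),(.026,.036),(.014,.023)):
    px=comp((pc[...,2]>lo)&(pc[...,2]<hi));q=pc[px[:,1],px[:,0]];print('slab',lo,hi,len(px),rect(q),'med z',np.median(q[:,2]).round(4))
teal=comp((hsv[...,0]>80)&(hsv[...,0]<100)&(hsv[...,1]>60)&(hsv[...,2]>60));print('teal',len(teal),'@.034',rect(cast(c,teal,.034)))
E
python3 pile.py w6
```

```text
clock: 7.6
position: [0.4534, 0.2972, 0.1898]
tool_rot: [-3.141, 0.0, 1.456]
force: [0.4, -0.6, -0.9]
grip_width: 0.0602
finger_force: 0.0
clock: 7.72
position: [0.4546, 0.2967, 0.1896]
tool_rot: [3.141, 0.0, 1.454]
force: [1.1, 0.4, -0.1]
grip_width: 0.06
finger_force: 0.0
slab 0.035 0.046 1551 (array([452.5, 297.3]), array([27.4, 42.8]), 173.7) med z 0.0407
slab 0.026 0.036 1257 (array([454.8, 294.1]), array([29.9, 72.1]), 176.2) med z 0.0321
slab 0.014 0.023 1064 (array([432.4, 300.3]), array([16.1, 62.8]), 173.6) med z 0.0189
teal 100 @.034 (array([454.5, 310.1]), array([14.2, 26.5]), 83.2)
```

```bash
python3 -c "
import cv2;p=cv2.imread('pics/w6.png');cv2.imwrite('pics/c6.png',cv2.resize(p[170:310,240:400],None,fx=4,fy=4))"
```

```text
(no output)
```

View pics/c6.png

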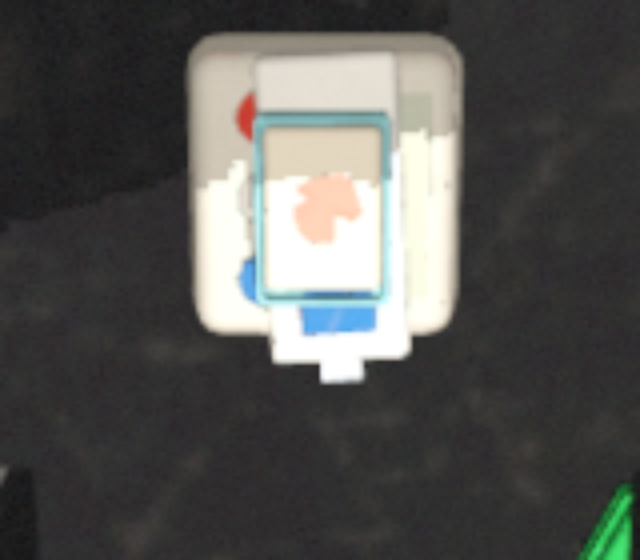

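The crop shows the cassette on the dispenser, with the block centre at about (328,212). It measures centre (0.4525,0.2973), closing yaw 173.7°, top z 0.0407.

To row units: 0.14 m is 0.28, 0.11 m is 0.22.

```bash
python3 -c "
from h import *
move([0.4525,0.2973,0.0335],173.7)"; echo '{"aperture":[0.04,0.04,0.04,0.04],"dx":[0,0,0,0],"dy":[-0.003,-0.003,-0.003,-0.003],"dz":[0.12,0.22,0.28,0.28],"wx":[0,0,0,0],"wy":[0,0,0,0],"wz":[0,0,0,0]}' > path.dat && python3 -m creep path.dat;python3 -c "
from h import *
move([0.4525,0.2973,0.0335],173.7)"
```

```text
t 7.775 pos [0.4547 0.2966 0.1895] closing yaw -6.7 d(tool) [ 0.0006 -0.0023  0.156 ] rotvec [ 0.0003  0.0005 -0.0073] q7 -0.63
clock: 8.28
position: [0.4519, 0.2959, 0.0479]
tool_rot: [-3.139, 0.003, 1.454]
force: [0.9, 0.4, -0.5]
grip_width: 0.04
finger_force: 0.0
t 8.275 pos [0.4519 0.2959 0.0479] closing yaw -6.7 d(tool) [0.0015 0.0005 0.0144] rotvec [-0.0024  0.0031 -0.0072] q7 -0.55
```

To row units: 0.0145 m is 0.029, 0.01 m is 0.02, -0.007 rad is -0.0022.

```bash
echo '{"aperture":[0.04,0.04,0.04,0.04],"dx":[0.001,0.001,0.001,0.001],"dy":[0,0,0,0],"dz":[0.02,0.029,0.029,0.029],"wx":[0,0,0,0],"wy":[0,0,0,0],"wz":[-0.0022,-0.0022,-0.0022,-0.0022]}' > path.dat && python3 -m creep path.dat;echo '{"aperture":[0.03,0.02,0.015,0.015,0.015],"dx":[0,0,0,0,0],"dy":[0,0,0,0,0],"dz":[0,0,0,0,0],"wx":[0,0,0,0,0],"wy":[0,0,0,0,0],"wz":[0,0,0,0,0]}' > path.dat && python3 -m creep path.dat 20
```

```text
clock: 8.78
position: [0.4524, 0.2979, 0.0358]
tool_rot: [3.141, -0.001, 1.462]
force: [-0.4, -0.9, 0.0]
grip_width: 0.0404
finger_force: 0.0
clock: 9.4
position: [0.4522, 0.2978, 0.0357]
tool_rot: [3.141, -0.0, 1.462]
force: [-1.7, -1.3, 6.2]
grip_width: 0.0231
finger_force: 20.2
```

To row units: -0.07 m is -0.14, -0.04 m is -0.08.

```bash
echo '{"aperture":[0.015,0.015,0.015,0.015],"dx":[0,0,0,0],"dy":[0,0,0,0],"dz":[-0.02,-0.08,-0.14,-0.14],"wx":[0,0,0,0],"wy":[0,0,0,0],"wz":[0,0,0,0]}' > path.dat && python3 -m creep path.dat
python3 -c "
from h import *
c=calibration('wrist');p,d=grab_frame('wrist');cv2.imwrite('pics/w7.png',p)
pc=cloud(c,d,np.indices((480,640))[::-1].reshape(2,-1).T)
s=bot.observe()['position'];t=pc[(pc[:,2]>.085)&(pc[:,2]<.12)&(np.hypot(pc[:,0]-s[0],pc[:,1]-s[1])<.03)];print(len(t))
move([0.431,0.132,0.1],155)"
```

```text
clock: 9.9
position: [0.4531, 0.2984, 0.1077]
tool_rot: [3.139, -0.003, 1.462]
force: [-0.6, 0.6, 0.4]
grip_width: 0.0229
finger_force: 19.7
6036
t 9.95 pos [0.4525 0.2981 0.1065] closing yaw -6.2 d(tool) [-0.1675 -0.0033  0.0062] rotvec [ 0.001  -0.0018  0.3275] q7 -0.57
```

View pics/w7.png

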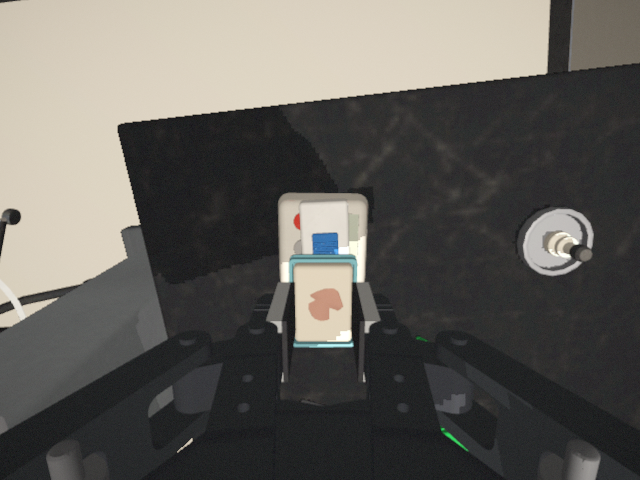

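The cassette is held flat at (323,302) and the dispenser is undisturbed. Moving to the cassette nest.

To row units: -0.1675 m is -0.335, -0.145 m is -0.29, 0.3275 rad is 0.1042.

```bash
echo '{"aperture":[0.015,0.015,0.015,0.015,0.015],"dx":[-0.1,-0.2,-0.29,-0.335,-0.335],"dy":[0,-0.002,-0.006,-0.0066,-0.0066],"dz":[0,0,0,0,0],"wx":[0,0,0,0,0],"wy":[0,0,0,0,0],"wz":[0.0318,0.0637,0.0955,0.1042,0.1042]}' > path.dat && python3 -m creep path.dat; echo '{"aperture":[0.015,0.015],"dx":[0,0],"dy":[0,0],"dz":[0,0],"wx":[0,0],"wy":[0,0],"wz":[0,0]}' > path.dat && python3 -m creep path.dat
python3 -c "
from h import *
c=calibration('wrist');p,d=grab_frame('wrist');cv2.imwrite('pics/w8.png',p)
move([0.431,0.132,0.01],155)
u,v=proj(c,[.431,.132,.01])[0];print(u,v)
hsv=cv2.cvtColor(p,cv2.COLOR_BGR2HSV)
pc=cloud(c,d,np.indices((480,640))[::-1].reshape(2,-1).T).reshape(480,640,3)
m=((np.hypot(pc[...,0]-.431,pc[...,1]-.132)<.05)&(pc[...,2]<.02)&(hsv[...,2]>90)&(hsv[...,1]<70)).astype(np.uint8)
n,l,st,_=cv2.connectedComponentsWithStats(m);k=1+np.argmax(st[1:,4]);ys,xs=np.nonzero(l==k);print(st[k],rect(cast(c,np.c_[xs,ys],.01)))
"
```

```text
clock: 10.58
position: [0.4305, 0.1304, 0.1051]
tool_rot: [-3.141, 0.001, 1.133]
force: [0.4, 1.0, -0.2]
grip_width: 0.023
finger_force: 19.7
clock: 10.82
position: [0.4307, 0.1325, 0.1051]
tool_rot: [-3.141, -0.0, 1.136]
force: [-0.1, -0.5, -0.2]
grip_width: 0.0232
finger_force: 19.7
t 10.875 pos [0.4307 0.1323 0.1052] closing yaw -24.9 d(tool) [-0.0002  0.0004  0.0952] rotvec [-0.0001 -0.      0.0014] q7 -0.55
323.2022971868783 243.53756602592352
[ 288  198   71   60 3769] (array([435.3, 142.1]), array([40.4, 46. ]), 64.4)
```

View pics/w8.png

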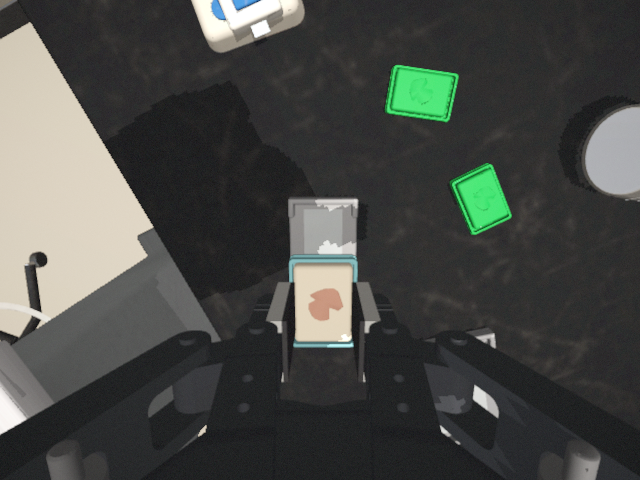

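The cassette lines up with its nest (nest at about (323,228), same yaw). Lowering.

To row units: 0.092 m is 0.184, 0.09 m is 0.18.

```bash
echo '{"aperture":[0.015,0.015,0.015,0.015,0.015],"dx":[0.001,0.001,0.001,0.001,0.001],"dy":[0.001,0.001,0.001,0.001,0.001],"dz":[0.1,0.16,0.18,0.184,0.184],"wx":[0,0,0,0,0],"wy":[0,0,0,0,0],"wz":[0,0,0,0,0]}' > path.dat && python3 -m creep path.dat; echo '{"aperture":[0.015,0.015,0.015],"dx":[0,0,0],"dy":[0,0,0],"dz":[0.002,0.002,0.002],"wx":[0,0,0],"wy":[0,0,0],"wz":[0,0,0]}' > path.dat && python3 -m creep path.dat
```

```text
clock: 11.5
position: [0.4318, 0.1321, 0.0141]
tool_rot: [3.141, -0.001, 1.134]
force: [0.5, 0.3, 0.9]
grip_width: 0.0231
finger_force: 19.7
clock: 11.88
position: [0.4314, 0.1319, 0.0125]
tool_rot: [3.141, -0.0, 1.134]
force: [-0.8, 0.2, 0.6]
grip_width: 0.0232
finger_force: 19.7
```

To row units: 0.002 m is 0.004.

```bash
echo '{"aperture":[0.015,0.015],"dx":[0,0],"dy":[0,0],"dz":[0.004,0.004],"wx":[0,0],"wy":[0,0],"wz":[0,0]}' > path.dat && python3 -m creep path.dat; echo '{"aperture":[0.015,0.015],"dx":[0,0],"dy":[0,0],"dz":[0.002,0.002],"wx":[0,0],"wy":[0,0],"wz":[0,0]}' > path.dat && python3 -m creep path.dat; echo '{"aperture":[0.015,0.015],"dx":[0,0],"dy":[0,0],"dz":[0.002,0.002],"wx":[0,0],"wy":[0,0],"wz":[0,0]}' > path.dat && python3 -m creep path.dat
```

```text
clock: 12.12
position: [0.4312, 0.1317, 0.0102]
tool_rot: [-3.141, 0.0, 1.134]
force: [-0.1, -0.1, -0.7]
grip_width: 0.0232
finger_force: 19.7
clock: 12.38
position: [0.4313, 0.1318, 0.0092]
tool_rot: [-3.142, 0.0, 1.134]
force: [0.5, -0.0, 0.3]
grip_width: 0.023
finger_force: 19.7
clock: 12.62
position: [0.4314, 0.1318, 0.0086]
tool_rot: [3.142, -0.0, 1.134]
force: [-1.7, 0.1, 12.6]
grip_width: 0.023
finger_force: 20.8
```

Contact at TCP z 0.0086. Releasing, lifting and checking.

To row units: -0.14 m is -0.28, -0.12 m is -0.24.

```bash
echo '{"aperture":[0.036,0.036,0.036,0.036],"dx":[0,0,0,0],"dy":[0,0,0,0],"dz":[0,0,0,0],"wx":[0,0,0,0],"wy":[0,0,0,0],"wz":[0,0,0,0]}' > path.dat && python3 -m creep path.dat; echo '{"aperture":[0.036,0.036,0.06,0.06,0.06],"dx":[0,0,0,0,0],"dy":[0,0,0,0,0],"dz":[-0.02,-0.12,-0.24,-0.28,-0.28],"wx":[0,0,0,0,0],"wy":[0,0,0,0,0],"wz":[0,0,0,0,0]}' > path.dat && python3 -m creep path.dat
python3 -c "
from h import *
c=calibration('wrist');p,d=grab_frame('wrist');cv2.imwrite('pics/w9.png',p)
pc=cloud(c,d,np.indices((480,640))[::-1].reshape(2,-1).T)
t=pc[(pc[:,2]>.0102)&(pc[:,2]<.02)&(np.hypot(pc[:,0]-.431,pc[:,1]-.132)<.025)];print(rect(t),np.median(t[:,2]))
move([0.4548,0.298,0.19],176)"
```

```text
clock: 13.12
position: [0.4313, 0.1318, 0.0083]
tool_rot: [3.142, 0.0, 1.134]
force: [0.3, 0.5, 0.9]
grip_width: 0.0361
finger_force: 0.0
clock: 13.75
position: [0.4319, 0.1323, 0.1501]
tool_rot: [3.14, -0.003, 1.135]
force: [-0.6, -0.2, 0.1]
grip_width: 0.0601
finger_force: 0.0
(array([432.1, 129.5]), array([32.2, 45.6]), 157.7) 0.013789244085509689
t 13.8 pos [0.4314 0.1321 0.1489] closing yaw -25.0 d(tool) [ 0.1603 -0.0488 -0.0409] rotvec [ 0.0008 -0.0013 -0.3663] q7 -0.59
```

View pics/w9.png

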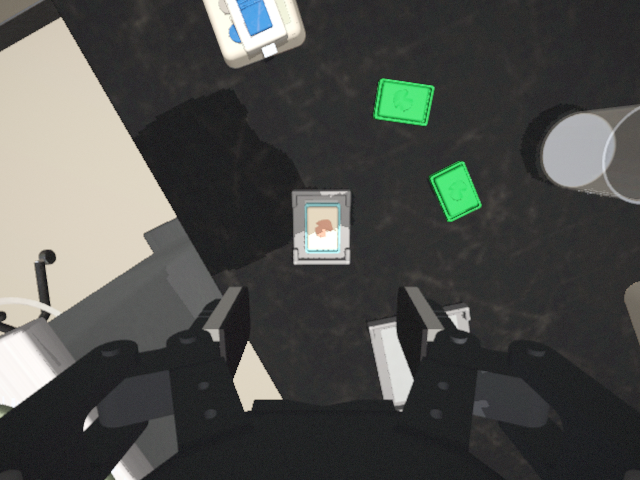

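The cassette sits centred and flat in its nest at (322,228), top z 0.0138. Next is the dispenser.

The manual's scale: shifts go in shares of 0.5 m and turns go in shares of pi rad. Converting my numbers, 0.16 m is 0.32, 0.15 m is 0.3, -0.366 rad is -0.1165.

```bash
echo '{"aperture":[0.06,0.06,0.06,0.06,0.06],"dx":[0.1,0.2,0.3,0.32,0.32],"dy":[-0.02,-0.06,-0.09,-0.098,-0.098],"dz":[-0.04,-0.08,-0.08,-0.08,-0.08],"wx":[0,0,0,0,0],"wy":[0,0,0,0,0],"wz":[-0.0382,-0.0764,-0.1165,-0.1165,-0.1165]}' > path.dat && python3 -m creep path.dat;echo '{"aperture":[0.06,0.06],"dx":[0,0],"dy":[0,0],"dz":[0,0],"wx":[0,0],"wy":[0,0],"wz":[0,0]}' > path.dat && python3 -m creep path.dat; python3 pile.py w10; python3 - <<'E'
from h import *
z=np.load('w10.npz',allow_pickle=True);p,d,c=z['p'],z['d'],z['c'].item()
pc=cloud(c,d,np.indices((480,640))[::-1].reshape(2,-1).T);t=pc[(pc[:,2]>.027)&(pc[:,2]<.037)&(np.hypot(pc[:,0]-.4548,pc[:,1]-.294)<.06)]
a=np.radians(176.2);ex=np.array([-np.cos(a),-np.sin(a)]);ey=np.array([-ex[1],ex[0]]);q=t[:,:2]
u=q@ex;v=q@ey
for lo in np.arange(np.floor(v.min()*250)/250,v.max(),.004):
    k=(v>=lo)&(v<lo+.004)
    if k.sum()>3: print(round(lo+.002,4),k.sum(),u[k].min().round(4),u[k].max().round(4),np.median(t[k,2]).round(4))
E
```

```text
clock: 14.42
position: [0.4541, 0.2971, 0.1871]
tool_rot: [-3.14, 0.002, 1.5]
force: [0.4, -1.4, -0.0]
grip_width: 0.0602
finger_force: 0.0
clock: 14.68
position: [0.4547, 0.2964, 0.1882]
tool_rot: [-3.141, 0.0, 1.499]
force: [0.2, 0.8, -0.8]
grip_width: 0.0603
finger_force: 0.0
slab 0.035 0.046 16 (array([453.7, 289.1]), array([3. , 7.1]), 105.1) med z 0.0355
slab 0.026 0.036 2782 (array([454.6, 294.2]), array([29.8, 71.7]), 176.4) med z 0.0324
slab 0.014 0.023 1177 (array([433.2, 300.6]), array([20.2, 63.9]), 168.9) med z 0.0189
0.29 5 0.4301 0.4379 0.0276
0.294 68 0.4198 0.4491 0.0318
0.298 167 0.4199 0.4491 0.032
0.302 140 0.42 0.4491 0.0331
0.306 160 0.42 0.4491 0.0333
0.31 157 0.4192 0.449 0.0336
0.314 159 0.4193 0.449 0.0332
0.318 174 0.4193 0.449 0.0338
0.322 162 0.4195 0.449 0.0334
0.326 165 0.4195 0.449 0.0336
0.33 178 0.4197 0.449 0.0337
0.334 172 0.4198 0.4489 0.0335
0.338 174 0.4198 0.4489 0.0335
0.342 180 0.4199 0.4489 0.0321
0.346 179 0.42 0.4489 0.0321
0.35 176 0.4192 0.4488 0.032
0.354 178 0.4193 0.4488 0.032
0.358 165 0.4194 0.4488 0.0318Traceback (most recent call last):
  File "pile.py", line 12, in <module>
    teal=comp((hsv[...,0]>80)&(hsv[...,0]<100)&(hsv[...,1]>60)&(hsv[...,2]>60));print('teal',len(teal),'@.034',rect(cast(c,teal,.034)))
  File "pile.py", line 8, in comp
    n,l,st,_=cv2.connectedComponentsWithStats(m);k=1+np.argmax(st[1:,4]);ys,xs=np.nonzero(l==k);return np.c_[xs,ys]
                                                     ~~~~~~~~~^^^^^^^^^^
    return _wrapfunc(a, 'argmax', axis=axis, out=out, **kwds)
    return bound(*args, **kwds)
ValueError: attempt to get argmax of an empty sequence
```

To row units: 0.145 m is 0.29, 0.12 m is 0.24.

```bash
python3 -c "
from h import *
move([0.4548,0.2972,0.0225],176.3)"; echo '{"aperture":[0.05,0.05,0.05,0.05,0.05],"dx":[0.002,0.002,0.002,0.002,0.002],"dy":[0,0,0,0,0],"dz":[0.12,0.24,0.29,0.29,0.29],"wx":[0,0,0,0,0],"wy":[0,0,0,0,0],"wz":[0,0,0,0,0]}' > path.dat && python3 -m creep path.dat;python3 -c "
from h import *
move([0.4548,0.2972,0.0225],176.3)"
```

```text
t 14.725 pos [0.4547 0.2966 0.1883] closing yaw -4.1 d(tool) [6.000e-04 1.000e-04 1.658e-01] rotvec [-0.0001  0.0001 -0.0073] q7 -0.57
clock: 15.35
position: [0.4553, 0.2986, 0.0445]
tool_rot: [3.141, -0.001, 1.5]
force: [0.3, -0.3, 0.5]
grip_width: 0.0503
finger_force: 0.0
t 15.35 pos [0.4553 0.2986 0.0445] closing yaw -4.1 d(tool) [-0.0015 -0.0004  0.022 ] rotvec [ 0.0011 -0.0009 -0.0065] q7 -0.49
```

To row units: 0.021 m is 0.042, 0.015 m is 0.03, -0.006 rad is -0.0019.

```bash
echo '{"aperture":[0.05,0.05,0.05,0.05],"dx":[-0.002,-0.002,-0.002,-0.002],"dy":[0,0,0,0],"dz":[0.03,0.042,0.042,0.042],"wx":[0,0,0,0],"wy":[0,0,0,0],"wz":[-0.0019,-0.0019,-0.0019,-0.0019]}' > path.dat && python3 -m creep path.dat;echo '{"aperture":[0.035,0.022,0.022,0.022,0.022],"dx":[0,0,0,0,0],"dy":[0,0,0,0,0],"dz":[0,0,0,0,0],"wx":[0,0,0,0,0],"wy":[0,0,0,0,0],"wz":[0,0,0,0,0]}' > path.dat && python3 -m creep path.dat 25; echo '{"aperture":[0.022,0.022,0.022,0.022,0.022],"dx":[0,0,0,0,0],"dy":[0,0,0,0,0],"dz":[-0.02,-0.06,-0.16,-0.2,-0.2],"wx":[0,0,0,0,0],"wy":[0,0,0,0,0],"wz":[0,0,0,0,0]}' > path.dat && python3 -m creep path.dat
python3 - <<'E'
from h import *
move([0.4313,-0.1836,0.12],161)
c=calibration('wrist');p,d=grab_frame('wrist');cv2.imwrite('pics/w11.png',p)
pc=cloud(c,d,np.indices((480,640))[::-1].reshape(2,-1).T);s=bot.observe()['position']
t=pc[(pc[:,2]>.115)&(pc[:,2]<.14)&(abs(pc[:,0]-s[0])<.013)&(abs(pc[:,1]-s[1])<.06)];print(len(t),t.min(0),t.max(0),np.median(t[:,2]))
k=np.polyfit(t[:,1],t[:,2],1);print('pitch slope',k)
t=pc[(pc[:,2]>.012)&(pc[:,2]<.03)&(np.hypot(pc[:,0]-.455,pc[:,1]-.295)<.055)];print('timer vis',rect(t),len(t))
E
```

```text
clock: 15.85
position: [0.4547, 0.2976, 0.0225]
tool_rot: [3.141, -0.0, 1.506]
force: [0.0, 1.0, 0.6]
grip_width: 0.0502
finger_force: 0.0
clock: 16.48
position: [0.4547, 0.2976, 0.0226]
tool_rot: [3.141, -0.0, 1.506]
force: [-0.7, -0.3, 6.0]
grip_width: 0.0293
finger_force: 24.7
clock: 17.1
position: [0.4552, 0.2981, 0.1242]
tool_rot: [3.14, -0.002, 1.506]
force: [0.1, 0.2, -0.9]
grip_width: 0.0293
finger_force: 25.2
t 17.1 pos [0.4552 0.2981 0.1242] closing yaw -3.7 d(tool) [-0.4822  0.0072  0.0031] rotvec [ 0.0017 -0.0025  0.2672] q7 -0.53
10095 [0.4416403  0.25794991 0.12235315] [0.4676315  0.33124462 0.13995539] 0.13399450687302272
pitch slope [-0.02786967  0.14254394]
timer vis (array([453.2, 298.4]), array([58.4, 62.6]), 173.3) 3153
```

To row units: -0.29 m is -0.58, -0.11 m is -0.22, 0.18 rad is 0.0573.

```bash
echo '{"aperture":[0.022,0.022,0.022,0.022,0.022],"dx":[-0.1,-0.22,-0.34,-0.46,-0.58],"dy":[0,0,0,0,0.008],"dz":[0,0,0,0,0],"wx":[0,0,0,0,0],"wy":[0,0,0,0,0],"wz":[0.0191,0.0382,0.0573,0.07,0.085]}' > path.dat && python3 -m creep path.dat; python3 -c "
from h import *
move([0.4313,-0.1836,0.12],161)"
```

```text
clock: 17.77
position: [0.4389, 0.0061, 0.1217]
tool_rot: [-3.141, 0.001, 1.238]
force: [1.0, 0.3, -0.1]
grip_width: 0.029
finger_force: 25.2
t 17.775 pos [0.4389 0.0061 0.1217] closing yaw -19.0 d(tool) [-0.1818  0.0547  0.0018] rotvec [-0.0009  0.0007 -0.0008] q7 -0.2
```

To row units: -0.18 m is -0.36, -0.165 m is -0.33.

```bash
echo '{"aperture":[0.022,0.022,0.022,0.022,0.022],"dx":[-0.11,-0.22,-0.33,-0.36,-0.36],"dy":[0.034,0.068,0.1,0.1094,0.1094],"dz":[0,0,0,0,0],"wx":[0,0,0,0,0],"wy":[0,0,0,0,0],"wz":[0,0,0,0,0]}' > path.dat && python3 -m creep path.dat; echo '{"aperture":[0.022,0.022],"dx":[0,0],"dy":[0,0],"dz":[0,0],"wx":[0,0],"wy":[0,0],"wz":[0,0]}' > path.dat && python3 -m creep path.dat; python3 - <<'E'
from h import *
move([0.4313,-0.1836,0.12],161)
c=calibration('wrist');p,d=grab_frame('wrist');cv2.imwrite('pics/w12.png',p)
hsv=cv2.cvtColor(p,cv2.COLOR_BGR2HSV)
pc=cloud(c,d,np.indices((480,640))[::-1].reshape(2,-1).T).reshape(480,640,3)
m=((np.hypot(pc[...,0]-.4313,pc[...,1]+.1836)<.065)&(pc[...,2]<.02)&(hsv[...,2]>80)&(hsv[...,1]<70)).astype(np.uint8)
n,l,st,_=cv2.connectedComponentsWithStats(m);k=1+np.argmax(st[1:,4]);ys,xs=np.nonzero(l==k);q=cast(c,np.c_[xs,ys],.01);print(st[k],rect(q))
a=np.radians(71);e=np.array([np.cos(a),np.sin(a)]);v=(q[:,:2]-[.4313,-.1836])@e;u=(q[:,:2]-[.4313,-.1836])@[e[1],-e[0]];print('far edge (exp .047)',np.percentile(v,99.5),'u',np.percentile(u,[.5,99.5]))
E
```

```text
clock: 18.4
position: [0.4325, -0.1807, 0.1217]
tool_rot: [-3.14, 0.0, 1.237]
force: [0.7, 0.7, -0.6]
grip_width: 0.0294
finger_force: 25.2
clock: 18.65
position: [0.4332, -0.1788, 0.1222]
tool_rot: [-3.141, -0.0, 1.241]
force: [-0.7, -0.4, -1.2]
grip_width: 0.0293
finger_force: 25.2
t 18.65 pos [ 0.4332 -0.1788  0.1222] closing yaw -18.9 d(tool) [-0.0051 -0.0002  0.0022] rotvec [-0.0004 -0.0002  0.0022] q7 0.21
[ 286  177   73   53 3642] (array([ 440.7, -155.9]), array([36.8, 50.2]), 71.0)
far edge (exp .047) 0.04765859800993356 u [-0.02463837  0.02423711]
```

To row units: 0.108 m is 0.216, 0.105 m is 0.21, 0.002 rad is 0.0006.

```bash
echo '{"aperture":[0.022,0.022,0.022,0.022,0.022],"dx":[-0.0094,-0.0094,-0.0094,-0.0094,-0.0094],"dy":[0,0,0,0,0],"dz":[0.1,0.18,0.21,0.216,0.216],"wx":[0,0,0,0,0],"wy":[0,0,0,0,0],"wz":[0.0006,0.0006,0.0006,0.0006,0.0006]}' > path.dat && python3 -m creep path.dat; echo '{"aperture":[0.022,0.022],"dx":[0,0],"dy":[0,0],"dz":[0.002,0.002],"wx":[0,0],"wy":[0,0],"wz":[0,0]}' > path.dat && python3 -m creep path.dat; python3 -c "
from h import *
move([0.4314,-0.1833,0.008],161)"
```

```text
clock: 19.32
position: [0.432, -0.1847, 0.0153]
tool_rot: [3.14, 0.0, 1.237]
force: [0.0, 0.1, 0.1]
grip_width: 0.0288
finger_force: 25.1
clock: 19.58
position: [0.4319, -0.1846, 0.0139]
tool_rot: [3.141, -0.0, 1.237]
force: [0.5, 0.7, -1.0]
grip_width: 0.0292
finger_force: 25.1
t 19.575 pos [ 0.4319 -0.1846  0.0139] closing yaw -19.1 d(tool) [ 0.0011 -0.0009  0.0059] rotvec [ 0.0011 -0.0001 -0.0017] q7 0.31
```

To row units: 0.003 m is 0.006, 0.001 m is 0.002.

```bash
echo '{"aperture":[0.022,0.022,0.022],"dx":[0.002,0.002,0.002],"dy":[-0.001,-0.001,-0.001],"dz":[0.006,0.006,0.006],"wx":[0,0,0],"wy":[0,0,0],"wz":[0,0,0]}' > path.dat && python3 -m creep path.dat; echo '{"aperture":[0.022,0.022],"dx":[0,0],"dy":[0,0],"dz":[0.0024,0.0024],"wx":[0,0],"wy":[0,0],"wz":[0,0]}' > path.dat && python3 -m creep path.dat; echo '{"aperture":[0.022,0.022],"dx":[0,0],"dy":[0,0],"dz":[0.0024,0.0024],"wx":[0,0],"wy":[0,0],"wz":[0,0]}' > path.dat && python3 -m creep path.dat
```

```text
clock: 19.95
position: [0.4313, -0.1835, 0.0103]
tool_rot: [-3.141, 0.0, 1.237]
force: [0.2, 0.4, -1.0]
grip_width: 0.0291
finger_force: 25.1
clock: 20.2
position: [0.4313, -0.1835, 0.009]
tool_rot: [-3.141, 0.0, 1.237]
force: [-0.4, 0.2, 0.5]
grip_width: 0.0291
finger_force: 25.1
clock: 20.45
position: [0.4314, -0.1836, 0.0084]
tool_rot: [3.141, -0.0, 1.237]
force: [-3.0, 1.1, 16.2]
grip_width: 0.0289
finger_force: 27.2
```

To row units: -0.15 m is -0.3, -0.12 m is -0.24.

```bash
echo '{"aperture":[0.045,0.045,0.045,0.045],"dx":[0,0,0,0],"dy":[0,0,0,0],"dz":[0,0,0,0],"wx":[0,0,0,0],"wy":[0,0,0,0],"wz":[0,0,0,0]}' > path.dat && python3 -m creep path.dat; echo '{"aperture":[0.045,0.045,0.085,0.085,0.085],"dx":[0,0,0,0,0],"dy":[0,0,0,0,0],"dz":[-0.02,-0.12,-0.24,-0.3,-0.3],"wx":[0,0,0,0,0],"wy":[0,0,0,0,0],"wz":[0,0,0,0,0]}' > path.dat && python3 -m creep path.dat
python3 - <<'E'
from h import *
c=calibration('wrist');p,d=grab_frame('wrist');cv2.imwrite('pics/w13.png',p)
pc=cloud(c,d,np.indices((480,640))[::-1].reshape(2,-1).T);t=pc[(pc[:,2]>.0115)&(pc[:,2]<.03)&(np.hypot(pc[:,0]-.4313,pc[:,1]+.1836)<.05)];print(rect(t),np.median(t[:,2]),len(t))
A=np.c_[t[:,:2],np.ones(len(t))];print('tilt',np.linalg.lstsq(A,t[:,2],rcond=None)[0])
move([0.4535,0.297,0.19],173.4)
E
```

```text
clock: 20.95
position: [0.4313, -0.1835, 0.0078]
tool_rot: [-3.142, 0.0, 1.237]
force: [-0.0, 0.3, 1.4]
grip_width: 0.0447
finger_force: 0.0
clock: 21.58
position: [0.4323, -0.1836, 0.1604]
tool_rot: [3.137, -0.001, 1.238]
force: [-0.0, -0.2, -0.9]
grip_width: 0.0849
finger_force: 0.0
(array([ 431.4, -182.1]), array([48.7, 91.7]), 160.6) 0.018324382874876366 3180
tilt [-0.00311858 -0.00917556  0.01798141]
t 21.625 pos [ 0.4317 -0.1833  0.159 ] closing yaw -19.1 d(tool) [ 0.4611 -0.1364 -0.031 ] rotvec [ 0.0021 -0.0004 -0.218 ] q7 0.19
```

To row units: 0.28 m is 0.56, 0.22 m is 0.44, -0.218 rad is -0.0694.

```bash
echo '{"aperture":[0.085,0.085,0.085,0.085,0.085],"dx":[0.11,0.22,0.33,0.44,0.56],"dy":[-0.032,-0.064,-0.096,-0.13,-0.16],"dz":[-0.02,-0.04,-0.06,-0.06,-0.06],"wx":[0,0,0,0,0],"wy":[0,0,0,0,0],"wz":[-0.0159,-0.0318,-0.0477,-0.0637,-0.0694]}' > path.dat && python3 -m creep path.dat; python3 -c "
from h import *
move([0.4535,0.297,0.19],173.4)"
```

```text
clock: 22.25
position: [0.4467, 0.1088, 0.1873]
tool_rot: [-3.141, 0.0, 1.456]
force: [1.1, -0.6, 0.4]
grip_width: 0.0851
finger_force: 0.0
t 22.25 pos [0.4467 0.1088 0.1873] closing yaw -6.6 d(tool) [ 0.1877 -0.0148 -0.0027] rotvec [-0.001   0.0005  0.0003] q7 -0.33
```

To row units: 0.187 m is 0.374, 0.165 m is 0.33.

```bash
echo '{"aperture":[0.085,0.085,0.085,0.085,0.085],"dx":[0.11,0.22,0.33,0.374,0.374],"dy":[-0.01,-0.02,-0.0296,-0.0296,-0.0296],"dz":[0,0,0,0,0],"wx":[0,0,0,0,0],"wy":[0,0,0,0,0],"wz":[0,0,0,0,0]}' > path.dat && python3 -m creep path.dat; echo '{"aperture":[0.085,0.085],"dx":[0,0],"dy":[0,0],"dz":[0,0],"wx":[0,0],"wy":[0,0],"wz":[0,0]}' > path.dat && python3 -m creep path.dat; python3 - <<'E'
from h import *
c=calibration('wrist');p,d=grab_frame('wrist');cv2.imwrite('pics/w14.png',p)
hsv=cv2.cvtColor(p,cv2.COLOR_BGR2HSV)
pc=cloud(c,d,np.indices((480,640))[::-1].reshape(2,-1).T).reshape(480,640,3)
near=np.hypot(pc[...,0]-.4535,pc[...,1]-.297)<.06
for lo,hi in((.004,.025),(.0155,.0225)):
    t=pc[near&(pc[...,2]>lo)&(pc[...,2]<hi)];print(lo,rect(t),len(t),np.median(t[:,2]))
m=near&(hsv[...,2]>90);ys,xs=np.nonzero(m);print('mask@.009',rect(cast(c,np.c_[xs,ys],.009)))
move([0.4535,0.297,0.012],173.3)
E
```

```text
clock: 22.88
position: [0.4538, 0.2954, 0.1868]
tool_rot: [-3.14, 0.001, 1.457]
force: [-0.4, -1.3, -0.4]
grip_width: 0.0849
finger_force: 0.0
clock: 23.12
position: [0.4545, 0.2934, 0.1879]
tool_rot: [-3.141, 0.0, 1.454]
force: [-1.0, -0.6, 0.1]
grip_width: 0.0849
finger_force: 0.0
0.004 (array([452.9, 295.1]), array([61. , 72.1]), 173.2) 4931 0.019112406691869532
0.0155 (array([453.2, 297.9]), array([57.3, 63.1]), 173.1) 4562 0.01920533180785816
mask@.009 (array([430. , 174.3]), array([257.8, 265.1]), 125.5)
t 23.175 pos [0.4545 0.2936 0.188 ] closing yaw -6.7 d(tool) [ 0.0033 -0.0014  0.176 ] rotvec [-0.      0.0002 -0.0001] q7 -0.65
```

To row units: 0.15 m is 0.3, 0.004 m is 0.008.

```bash
echo '{"aperture":[0.085,0.085,0.085,0.085,0.085],"dx":[0.008,0.008,0.008,0.008,0.008],"dy":[-0.003,-0.003,-0.003,-0.003,-0.003],"dz":[0.12,0.24,0.28,0.3,0.3],"wx":[0,0,0,0,0],"wy":[0,0,0,0,0],"wz":[0,0,0,0,0]}' > path.dat && python3 -m creep path.dat;python3 -c "
from h import *
move([0.4532,0.2975,0.001],173.2)"
```

```text
clock: 23.8
position: [0.4534, 0.2986, 0.0381]
tool_rot: [3.142, 0.0, 1.455]
force: [0.3, 0.3, 0.0]
grip_width: 0.085
finger_force: 0.0
t 23.8 pos [0.4534 0.2986 0.0381] closing yaw -6.7 d(tool) [-0.0011 -0.0001  0.0371] rotvec [0.0001 0.     0.0026] q7 -0.59
```

To row units: 0.0355 m is 0.071, 0.025 m is 0.05, 0.002 rad is 0.0006.

```bash
echo '{"aperture":[0.085,0.085,0.085,0.085],"dx":[-0.002,-0.002,-0.002,-0.002],"dy":[0,0,0,0],"dz":[0.05,0.071,0.071,0.071],"wx":[0,0,0,0],"wy":[0,0,0,0],"wz":[0.0006,0.0006,0.0006,0.0006]}' > path.dat && python3 -m creep path.dat;echo '{"aperture":[0.07,0.055,0.055,0.055],"dx":[0,0,0,0],"dy":[0,0,0,0],"dz":[0,0,0,0],"wx":[0,0,0,0],"wy":[0,0,0,0],"wz":[0,0,0,0]}' > path.dat && python3 -m creep path.dat 40
```

```text
clock: 24.3
position: [0.4535, 0.2981, 0.0033]
tool_rot: [3.141, -0.001, 1.453]
force: [0.1, -0.0, -0.2]
grip_width: 0.0849
finger_force: 0.0
clock: 24.8
position: [0.4533, 0.2981, 0.0033]
tool_rot: [3.141, -0.001, 1.453]
force: [-3.9, -1.1, 18.7]
grip_width: 0.0563
finger_force: 39.7
```

The grip width of 56 mm means the pads are too high on the sloping sides. I'll reopen and grip lower.

To row units: 0.005 m is 0.01, -0.0005 m is -0.001.

```bash
echo '{"aperture":[0.085,0.085,0.085,0.085,0.085],"dx":[0,0,0,-0.001,-0.001],"dy":[0,0,0,0,0],"dz":[0,0,0,0.01,0.01],"wx":[0,0,0,0,0],"wy":[0,0,0,0,0],"wz":[0,0,0,0,0]}' > path.dat && python3 -m creep path.dat;echo '{"aperture":[0.07,0.062,0.055,0.055],"dx":[0,0,0,0],"dy":[0,0,0,0],"dz":[0,0,0,0],"wx":[0,0,0,0],"wy":[0,0,0,0],"wz":[0,0,0,0]}' > path.dat && python3 -m creep path.dat 40
```

```text
clock: 25.42
position: [0.4528, 0.2972, -0.0031]
tool_rot: [-3.141, 0.001, 1.453]
force: [0.7, 0.3, 0.2]
grip_width: 0.0849
finger_force: 0.0
clock: 25.92
position: [0.4531, 0.2974, -0.002]
tool_rot: [3.141, -0.0, 1.453]
force: [-3.4, -1.7, 13.0]
grip_width: 0.0583
finger_force: 40.5
```

To row units: 0.003 m is 0.006.

```bash
echo '{"aperture":[0.085,0.085,0.085,0.085,0.085],"dx":[0,0,0,0,0],"dy":[0,0,0,0,0],"dz":[0,0,0,0.006,0.006],"wx":[0,0,0,0,0],"wy":[0,0,0,0,0],"wz":[0,0,0,0,0]}' > path.dat && python3 -m creep path.dat;echo '{"aperture":[0.07,0.062,0.055,0.055],"dx":[0,0,0,0],"dy":[0,0,0,0],"dz":[0,0,0,0],"wx":[0,0,0,0],"wy":[0,0,0,0],"wz":[0,0,0,0]}' > path.dat && python3 -m creep path.dat 45;echo '{"aperture":[0.055,0.055,0.055,0.055,0.055],"dx":[0,0,0,0,0],"dy":[0,0,0,0,0],"dz":[-0.01,-0.03,-0.06,-0.06,-0.06],"wx":[0,0,0,0,0],"wy":[0,0,0,0,0],"wz":[0,0,0,0,0]}' > path.dat && python3 -m creep path.dat
python3 - <<'E'
from h import *
c=calibration('wrist');p,d=grab_frame('wrist');cv2.imwrite('pics/w15.png',p);s=bot.observe()['position'];print(s)
pc=cloud(c,d,np.indices((480,640))[::-1].reshape(2,-1).T)
t=pc[(pc[:,2]>.025)&(pc[:,2]<.056)&(abs(pc[:,0]-s[0])<.02)&(abs(pc[:,1]-s[1])<.04)];print(len(t),np.percentile(t[:,2],[2,50,98]))
A=np.c_[t[:,:2],np.ones(len(t))];print('tilt',np.linalg.lstsq(A,t[:,2],rcond=None)[0])
E
```

```text
clock: 26.55
position: [0.4529, 0.2973, -0.0059]
tool_rot: [-3.141, 0.0, 1.453]
force: [0.4, 0.4, 1.2]
grip_width: 0.0851
finger_force: 0.0
clock: 27.05
position: [0.4534, 0.2975, -0.0048]
tool_rot: [3.141, -0.001, 1.453]
force: [-2.8, -1.7, 18.8]
grip_width: 0.059
finger_force: 49.3
clock: 27.68
position: [0.453, 0.2975, 0.0244]
tool_rot: [3.142, -0.0, 1.453]
force: [-0.4, -0.1, -1.6]
grip_width: 0.0588
finger_force: 48.5
[0.45287851 0.29734766 0.02423932]
18997 [0.03380697 0.04845462 0.05049755]
tilt [-0.01577888 -0.08510486  0.08058041]
```

To row units: -0.06 m is -0.12, -0.04 m is -0.08.

```bash
echo '{"aperture":[0.055,0.055,0.055],"dx":[0,0,0],"dy":[0,0,0],"dz":[-0.08,-0.12,-0.12],"wx":[0,0,0],"wy":[0,0,0],"wz":[0,0,0]}' > path.dat && python3 -m creep path.dat; python3 -c "
from h import *
move([0.4631,-0.0171,0.085],168)"
```

```text
clock: 28.1
position: [0.4535, 0.2978, 0.0852]
tool_rot: [3.14, -0.001, 1.453]
force: [-0.9, 0.1, -1.8]
grip_width: 0.0589
finger_force: 49.5
t 28.1 pos [0.4535 0.2978 0.0852] closing yaw -6.7 d(tool) [-3.116e-01  4.650e-02 -2.000e-04] rotvec [ 0.0011 -0.0013  0.092 ] q7 -0.6
```

To row units: -0.19 m is -0.38, -0.15 m is -0.3, 0.092 rad is 0.0293.

```bash
echo '{"aperture":[0.055,0.055,0.055,0.055,0.055],"dx":[-0.06,-0.14,-0.22,-0.3,-0.38],"dy":[0.008,0.02,0.034,0.046,0.058],"dz":[0,0,0,0,0],"wx":[0,0,0,0,0],"wy":[0,0,0,0,0],"wz":[0.0064,0.0127,0.0191,0.0255,0.0293]}' > path.dat && python3 -m creep path.dat; python3 -c "
from h import *
move([0.4631,-0.0171,0.085],168)"
```

```text
clock: 28.72
position: [0.459, 0.1039, 0.0834]
tool_rot: [-3.14, 0.001, 1.361]
force: [0.4, 0.1, -1.6]
grip_width: 0.0587
finger_force: 49.5
t 28.725 pos [0.459  0.1039 0.0834] closing yaw -12.0 d(tool) [-0.1175  0.0292 -0.0016] rotvec [-0.0011  0.0009 -0.0004] q7 -0.34
```

```bash
echo '{"aperture":[0.055,0.055,0.055,0.055,0.055],"dx":[-0.08,-0.16,-0.21,-0.232,-0.232],"dy":[0.02,0.04,0.054,0.0584,0.0584],"dz":[0,0,0,0,0],"wx":[0,0,0,0,0],"wy":[0,0,0,0,0],"wz":[0,0,0,0,0]}' > path.dat && python3 -m creep path.dat; echo '{"aperture":[0.055,0.055],"dx":[0,0],"dy":[0,0],"dz":[0,0],"wx":[0,0],"wy":[0,0],"wz":[0,0]}' > path.dat && python3 -m creep path.dat; python3 - <<'E'
from h import *
move([0.4631,-0.0171,0.085],168)
c=calibration('wrist');p,d=grab_frame('wrist');cv2.imwrite('pics/w16.png',p)
hsv=cv2.cvtColor(p,cv2.COLOR_BGR2HSV)
pc=cloud(c,d,np.indices((480,640))[::-1].reshape(2,-1).T).reshape(480,640,3)
m=((np.hypot(pc[...,0]-.4631,pc[...,1]+.0171)<.07)&(pc[...,2]<.02)&(hsv[...,2]>80)&(hsv[...,1]<70)).astype(np.uint8)
n,l,st,_=cv2.connectedComponentsWithStats(m);k=1+np.argmax(st[1:,4]);ys,xs=np.nonzero(l==k);q=cast(c,np.c_[xs,ys],.01);print(st[k],rect(q))
a=np.radians(78);e=np.array([np.cos(a),np.sin(a)]);w=q[:,:2]-[.4631,-.0171];print('far edge (exp .046)',np.percentile(w@e,99.5),'u',np.percentile(w@[e[1],-e[0]],[.5,99.5]))
s=bot.observe()['position'];t=pc[(pc[...,2]>.095)&(pc[...,2]<.118)&(abs(pc[...,0]-s[0])<.02)&(abs(pc[...,1]-s[1])<.036)]
A=np.c_[t[:,:2]-s[:2],np.ones(len(t))];print('tilt',len(t),np.linalg.lstsq(A,t[:,2],rcond=None)[0],rect(t))
E
```

```text
clock: 29.35
position: [0.4636, -0.0143, 0.0839]
tool_rot: [-3.141, 0.0, 1.36]
force: [-0.3, 1.2, -1.5]
grip_width: 0.0587
finger_force: 49.5
clock: 29.6
position: [0.464, -0.0133, 0.0843]
tool_rot: [-3.141, -0.0, 1.363]
force: [0.2, -0.7, -1.2]
grip_width: 0.059
finger_force: 49.5
t 29.6 pos [ 0.464  -0.0133  0.0843] closing yaw -11.9 d(tool) [-0.0039 -0.0001 -0.0007] rotvec [-0.0002 -0.0002  0.0014] q7 -0.11
[ 250  181  146   51 6655] (array([469.9,  14.7]), array([30.3, 86.2]), 78.0)
far edge (exp .046) 0.047083756797449375 u [-0.0421321   0.04222151]
tilt 18491 [-0.02477708 -0.04795179  0.10819205] (array([464. , -12.4]), array([40. , 69.8]), 180.0)
```

To row units: 0.075 m is 0.15, 0.065 m is 0.13.

```bash
echo '{"aperture":[0.055,0.055,0.055,0.055,0.055],"dx":[-0.0066,-0.0066,-0.0066,-0.0066,-0.0066],"dy":[0,0,0,0,0],"dz":[0.08,0.13,0.15,0.15,0.15],"wx":[0,0,0,0,0],"wy":[0,0,0,0,0],"wz":[0,0,0,0,0]}' > path.dat && python3 -m creep path.dat; python3 -c "
from h import *
move([0.4632,-0.0165,0],168)"
```

```text
clock: 30.28
position: [0.4638, -0.0174, 0.0102]
tool_rot: [3.141, -0.0, 1.361]
force: [0.6, -1.0, -0.1]
grip_width: 0.0588
finger_force: 49.5
t 30.275 pos [ 0.4638 -0.0174  0.0102] closing yaw -12.0 d(tool) [ 0.0007 -0.0008  0.0102] rotvec [ 0.0011 -0.0002 -0.    ] q7 -0.06
```

To row units: 0.006 m is 0.012, 0.004 m is 0.008.

```bash
echo '{"aperture":[0.055,0.055,0.055],"dx":[0.0014,0.0014,0.0014],"dy":[-0.001,-0.001,-0.001],"dz":[0.008,0.012,0.012],"wx":[0,0,0],"wy":[0,0,0],"wz":[0,0,0]}' > path.dat && python3 -m creep path.dat; echo '{"aperture":[0.055,0.055],"dx":[0,0],"dy":[0,0],"dz":[0.003,0.003],"wx":[0,0],"wy":[0,0],"wz":[0,0]}' > path.dat && python3 -m creep path.dat; echo '{"aperture":[0.055,0.055],"dx":[0,0],"dy":[0,0],"dz":[0.003,0.003],"wx":[0,0],"wy":[0,0],"wz":[0,0]}' > path.dat && python3 -m creep path.dat
```

```text
clock: 30.65
position: [0.4629, -0.0167, 0.0034]
tool_rot: [-3.141, 0.0, 1.361]
force: [-0.3, 0.1, -0.3]
grip_width: 0.0587
finger_force: 49.5
clock: 30.9
position: [0.4629, -0.0167, 0.0018]
tool_rot: [-3.141, 0.0, 1.361]
force: [0.2, -0.2, -1.8]
grip_width: 0.0589
finger_force: 49.5
clock: 31.15
position: [0.4629, -0.0167, 0.0003]
tool_rot: [-3.141, 0.0, 1.361]
force: [0.4, -0.2, -2.3]
grip_width: 0.0589
finger_force: 49.5
```

To row units: 0.001 m is 0.002.

```bash
echo '{"aperture":[0.055,0.055],"dx":[0,0],"dy":[0,0],"dz":[0.002,0.002],"wx":[0,0],"wy":[0,0],"wz":[0,0]}' > path.dat && python3 -m creep path.dat; echo '{"aperture":[0.055,0.055],"dx":[0,0],"dy":[0,0],"dz":[0.002,0.002],"wx":[0,0],"wy":[0,0],"wz":[0,0]}' > path.dat && python3 -m creep path.dat
```

```text
clock: 31.4
position: [0.463, -0.0167, -0.0006]
tool_rot: [3.142, -0.0, 1.361]
force: [0.1, -0.1, -1.1]
grip_width: 0.0593
finger_force: 49.6
clock: 31.65
position: [0.4631, -0.0167, -0.0007]
tool_rot: [3.141, -0.0, 1.361]
force: [-6.1, 1.5, 29.1]
grip_width: 0.0594
finger_force: 63.6
```

Seated. Releasing and lifting clear, then checking all four.

To row units: -0.22 m is -0.44, -0.17 m is -0.34.

```bash
echo '{"aperture":[0.08,0.08,0.08,0.08],"dx":[0,0,0,0],"dy":[0,0,0,0],"dz":[0,0,0,0],"wx":[0,0,0,0],"wy":[0,0,0,0],"wz":[0,0,0,0]}' > path.dat && python3 -m creep path.dat; echo '{"aperture":[0.085,0.085,0.085,0.085,0.085],"dx":[0,0,0,0,0],"dy":[0,0,0,0,0],"dz":[-0.02,-0.1,-0.22,-0.34,-0.44],"wx":[0,0,0,0,0],"wy":[0,0,0,0,0],"wz":[0,0,0,0,0]}' > path.dat && python3 -m creep path.dat;  echo '{"aperture":[0.085,0.085],"dx":[0,0],"dy":[0,0],"dz":[0,0],"wx":[0,0],"wy":[0,0],"wz":[0,0]}' > path.dat && python3 -m creep path.dat
python3 - <<'E'
from h import *
c=calibration('wrist');p,d=grab_frame('wrist')
pc=cloud(c,d,np.indices((480,640))[::-1].reshape(2,-1).T)
for n,x,y,lo,r in(('timer',.4632,-.0165,.0145,.055),('cass',.431,.132,.0112,.03),('disp',.4313,-.1836,.0135,.06)):
    t=pc[(pc[:,2]>lo)&(pc[:,2]<.03)&(np.hypot(pc[:,0]-x,pc[:,1]-y)<r)]
    if len(t)<50: print(n,'few');continue
    A=np.c_[t[:,:2]-[x,y],np.ones(len(t))];print(n,len(t),rect(t),'tilt,z',np.linalg.lstsq(A,t[:,2],rcond=None)[0].round(4))
p,d=grab_frame('top');cv2.imwrite('pics/fin.png',np.hstack([cv2.resize(p[190:335,160:340],None,fx=2.2,fy=2.2),cv2.resize(p[190:335,320:500],None,fx=2.2,fy=2.2)]))
c=calibration('top');pc=cloud(c,d,np.indices((480,640))[::-1].reshape(2,-1).T);x,y=.4313,-.1836
t=pc[(pc[:,2]>.014)&(pc[:,2]<.03)&(np.hypot(pc[:,0]-x,pc[:,1]-y)<.06)];print('disp top',len(t),rect(t) if len(t) else '')
print(bot.observe()['force'])
E
```

```text
clock: 32.15
position: [0.4629, -0.0167, -0.0017]
tool_rot: [-3.141, 0.0, 1.361]
force: [0.2, -0.4, -0.6]
grip_width: 0.0801
finger_force: 0.0
clock: 32.78
position: [0.4627, -0.0168, 0.2214]
tool_rot: [3.14, -0.001, 1.361]
force: [-0.0, -0.3, -0.3]
grip_width: 0.0854
finger_force: 0.0
clock: 33.02
position: [0.4626, -0.0166, 0.2185]
tool_rot: [3.142, -0.0, 1.361]
force: [0.4, -0.4, -0.4]
grip_width: 0.0846
finger_force: 0.0
timer 4059 (array([463.4, -15.8]), array([58.8, 64. ]), 167.9) tilt,z [-0.0046 -0.0168  0.0229]
cass 1379 (array([430.9, 132.6]), array([45.1, 58.8]), 155.6) tilt,z [0.0034 0.0096 0.0136]
disp 1540 (array([ 429.7, -187. ]), array([30.1, 74.4]), 160.8) tilt,z [-0.0033 -0.0242  0.0187]
disp top 265 (array([ 421.6, -203.4]), array([40. , 47.2]), 82.1)
[ 0.29573548  0.60274156 -0.33135501]
```

View pics/fin.png

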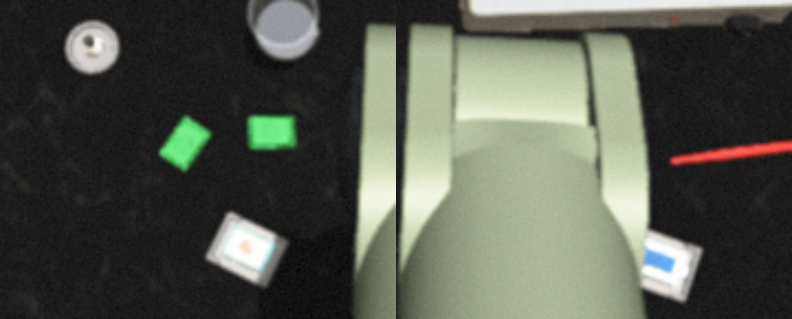

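The final view shows the plunger upright in its cup, the cassette in its nest, and the dispenser in its nest. The arm hides the timer here, but its depth readings show it flat and centred within 1 mm.

```bash
python3 -c "
from workcell import job
print(job.job_done())"
```

```text
the job is handed in; nothing more can be done
None
```

I set the plunger, cassette, dispenser and timer in their own holders in that order and handed the job in at about 33 s; final readings showed each in place, and the beaker and bottle were never touched.

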